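# Clear the finishing bench: sanding blocks away, lapping plate covered

### The job

Clear up the finishing bench: pull the small chest's drawer wide open, lay every sanding block in it flat on the drawer floor with the ridge up, and only when all of them are in, slide the drawer fully shut. Lay the board cover on the bare granite plate, flush with its edges all round, and leave it there. Leave the other things on the bench where they are.

Things in the scene. Friction and masses are not known exactly. Their poses are not given: they have to be found in the camera images.
- chest_drawer0 (a joint): how far the drawer of the grey chest is out, in m: 0 shut, 0.165 fully out (end stop); starts 0.02 to 0.05. It slides along the chest's own -x (towards the robot), takes about 1 N plus 4 N per m/s of friction, and stays where it is left. Do not expect all of the drawer to come out: with it 0.165 out, the front 160 mm of its inside is open to the sky, the rest is under the chest's top.
- chest: fixed low steel chest, 240 x 400 x 100 mm (x, y, z) with one drawer; origin: centre of its underside; its front (drawer side) faces its own -x, turned up to 0.12 rad from the robot's -x. The top is at z = 0.100 m
- chest_drawer0_handle (a point): middle of the bar handle on the drawer front: a steel bar 120 mm long along the chest's y, about 10 mm thick, centre 35 mm in front of the drawer's front face, 62 mm above the bench; it moves with the drawer. Between bar and face about 30 mm are free. The axes are the chest's
- drawer_floor (a point): centre of the drawer's inner floor (22 mm above the bench), moving with the drawer; axes are the chest's (x away from the drawer's handle, y across). The inside measures 195 x 358 mm (x, y), walls 6 mm thick and 56 mm high above the floor; the front face is 118 mm in front (-x) of this point
- plate: fixed block of pale granite, a lapping plate, 110 x 150 x 40 mm (x, y, z); origin: centre of its underside. One or two sanding blocks may be lying on it, side by side along its y, at the start
- plate_top (a point): centre of the lapping plate's top face, 40 mm above the bench, axes of the plate
- cover: loose plywood board cover for the plate, 110 x 150 x 10 mm (x, y, z), with a wooden bar grip on top along its y: 22 mm wide (x), 90 mm long (y), 28 mm high, centred, its top 38 mm above the underside. 0.25 kg nominal. Origin: centre of the underside; it fits either way round
- block0: one of up to five alike hand sanding blocks (some may be absent): a wooden slab 100 x 44 x 14 mm (x, y, z) with a dark abrasive sole, and on it a centred gripping ridge 80 x 26 mm in plan, 22 mm high (total height 36 mm); 0.12 kg nominal. Origin: centre of the underside (sole); x runs along its length and the ridge, z up out of the ridge. If present it starts on the granite plate.
- block1: one of up to five alike hand sanding blocks (some may be absent): a wooden slab 100 x 44 x 14 mm (x, y, z) with a dark abrasive sole, and on it a centred gripping ridge 80 x 26 mm in plan, 22 mm high (total height 36 mm); 0.12 kg nominal. Origin: centre of the underside (sole); x runs along its length and the ridge, z up out of the ridge. If present it starts on the bench.
- block2: one of up to five alike hand sanding blocks (some may be absent): a wooden slab 100 x 44 x 14 mm (x, y, z) with a dark abrasive sole, and on it a centred gripping ridge 80 x 26 mm in plan, 22 mm high (total height 36 mm); 0.12 kg nominal. Origin: centre of the underside (sole); x runs along its length and the ridge, z up out of the ridge. If present it starts on the bench.
- block3: one of up to five alike hand sanding blocks (some may be absent): a wooden slab 100 x 44 x 14 mm (x, y, z) with a dark abrasive sole, and on it a centred gripping ridge 80 x 26 mm in plan, 22 mm high (total height 36 mm); 0.12 kg nominal. Origin: centre of the underside (sole); x runs along its length and the ridge, z up out of the ridge. If present it starts on the bench.
- block4: one of up to five alike hand sanding blocks (some may be absent): a wooden slab 100 x 44 x 14 mm (x, y, z) with a dark abrasive sole, and on it a centred gripping ridge 80 x 26 mm in plan, 22 mm high (total height 36 mm); 0.12 kg nominal. Origin: centre of the underside (sole); x runs along its length and the ridge, z up out of the ridge. If present it starts on the granite plate.
- casting: bystander: open-work bronze casting, 100 mm across, 98 mm high; origin under its centre
- spray: bystander: spray can, 60 mm across, 170 mm high; origin under its centre
- paste: bystander: low jar of polishing paste, 60 mm across, 50 mm high; origin under its centre
- brush: bystander: brush, 200 mm long, lying along its x
- hammer: bystander: hammer, 260 mm long, lying along its x
- tape: bystander: roll of tape lying flat, 90 mm across, 30 mm high; origin under its centre

How it is judged:
By the outcome, as a careful person would: the job done as asked, in the order asked, and still so for the second after the job is handed in, with the robot touching nothing.
Of block0, block1, block2, block3, block4 only 3 to 5 are there at a start; the rules pass over those that are not, and their reading is None.
At some moment in a run one of block1, block2, block3, cover may be knocked a few centimetres aside while the robot is not near it.
Once in a run the grip may slacken for a moment while it holds something.
It also fails if it takes over 210 s, if anything falls off the work surface, if the arm or the gripper's body presses on something with over 40 N, if the wrist force passes 120 N, or if a joint passes its speed limit or range.

### The arm

A 6-joint arm with a two-finger parallel gripper is mounted at the origin on the work surface. World frame = base frame: x ahead of the robot, y to its left, z up, the work surface at z = 0. Lengths are in m, angles in rad, forces in N, time in s.
With the tool pointing down it reaches from about 0.25 to 0.725 m from the base axis. Payload 4 kg.
Tool frame: the origin (TCP) lies at the very end of the fingers, on their centre line; the grasp point (between the pads) lies 19 mm behind it; x points along the fingers, z is the direction in which the jaws open and shut, and the axes are right-handed (so a half turn about x gives the same grasp; the last joint's range is limited). The gripper opens to 85 mm and grips with 20 to 120 N. Pads are 22 mm wide; open, the fingers measure 114 mm over their backs; the gripper's body (76 mm by 85 mm) begins 54 mm behind the grasp point. The pads swing forward as they close: fully open they stand 13 mm farther back than shut.
Start: joints at [1.218, 0.241, 0.005, 1.335, 0, 1.571], TCP at [0.173, 0.469, 0.231] pointing down, gripper open.
Joint ranges: [-2.72, 2.72], [-1.05, 1.87], [-1.09, 1.28], [-1.99, 2.15], [-1.42, 1.44], [-3.14, 3.14]. Speed limits (rad/s): [2.79, 2.79, 3.14, 3.14, 3.14, 3.14].

### API

Orientations are given as a unit quaternion [x, y, z, w].
In Python, from workcell import bot gives the robot as it stands.
- The arm moves only by the tool apply_moves, never from a script. Its argument "targets" is one flat list of numbers, 7 for each row, row after row: the shift along the tool's x, y, z in units of 25 cm (1.0 is 25 cm), then the turn, a rotation vector about the tool's x, y, z in units of 0.5 rad (1.0 is 0.5 rad), then the opening, from 0 (shut) to 1 (fully open). In form: [tx, ty, tz, wx, wy, wz, claw, tx, ty, tz, wx, wy, wz, claw, ...]. A call has 1 to 12 rows; each row is the pose to reach, as a shift and turn from the pose commanded when the call began, along the tool's axes at that moment; what a row does not reach only later rows make up. A row lasts 1/12 s, in which the tool goes at most 41.7 mm and 7.16 degrees, less where a joint would pass 70% of its speed; a pose out of reach is approached as far as the arm can. A call with a number of a shift or a turn outside -1 to 1 is refused whole. A call with a gripper value outside its range is refused whole. The fingers move at their own pace and stop on an object; the grip force is fixed at half the most. Time passes only in rows, so rows that repeat a pose let the fingers close. It gives the time, the measured TCP pose, the force and the opening at its end, in the units of the state.
- bot.get_obs(): the state, without advancing time (a new reading comes with each control period).
- bot.camera(name): name is "scene" or "top"; returns (picture, depth): 420x560x3 uint8, red, green, blue; 420x560 float32, m along the optical axis (not along the pixel's ray), 0 where there is no reading.
- bot.camera_params(name): a dict with "fx", "fy", "cx", "cy" (pixels), "T" (4x4, takes a point from camera to world coordinates). Camera axes: x right, y up, looking along -z (the intrinsics and any distortion apply to the point x, -y, -z); pixel columns grow to the right and rows downward; lengths in m; the calibration is good to about 2 mm. A picture is of the moment at which its call begins. camera_params takes no time and is no camera call.
- bot.job_done(): hands the job in, once; it reports no verdict.
The state is a dict: "clock": time; "joint_pos": joint angles; "joint_vel": joint speeds; "tau": joint torques, N m; "eef_pos": TCP position; "tool_rot": TCP orientation; "ft_force": force on the tool from outside, world axes, zero at the start; "ft_torque": the same for the moment, N m; "grip_width": finger opening in m.
Only numpy, scipy, OpenCV 4.12 (cv2) and the standard library are available. Lean on these libraries where they do the work, as an engineer would, in place of code of your own. Each camera call takes 0.05 s, during which the arm holds its last target.

## Working session

There is one attempt and no reset: what is moved stays moved. The work goes in short steps, Python scripts to look and compute and a tool call to move; the robot and the scene stay as the last step left them, time stands still between calls to the robot, and variables do not carry over. Pictures are saved under pics/ and viewed, and the job is handed in when it is done.

Besides the shell and the picture viewer there is one more tool, called after ">>>" as name(argument=value, ...) on one line, values as JSON. apply_moves: Moves the arm, as the interface text tells. Its arguments: {"type":"object","properties":{"targets":{"type":"array"}},"required":["targets"]}

```bash
ls; mkdir -p pics; python3 - <<'E'
from workcell import bot
import cv2,numpy as np
o=bot.get_obs()
for k,v in o.items(): print(k,np.round(v,4))
for n in("scene","top"):
    p,d=bot.camera(n); cv2.imwrite(f"pics/{n}0.png",p[:,:,::-1]); np.save(f"pics/{n}0d.npy",d)
    c=bot.camera_params(n); print(n,{k:np.round(v,4).tolist() for k,v in c.items()})
E
```

```text
pics
clock 0.0
joint_pos [1.218  0.2414 0.0037 1.3352 0.     1.5708]
joint_vel [ 0.0016  0.0001  0.0001 -0.0014  0.0008  0.    ]
tau [-7.00000e-04 -3.72317e+01  2.52408e+01  1.68000e-02 -1.00000e-04
  0.00000e+00]
eef_pos [0.1725 0.4686 0.2304]
tool_rot [-0.4049  0.5806  0.4041  0.5794]
ft_force [ 0.107  -0.252  -0.3337]
ft_torque [-0.0019  0.0189 -0.0088]
grip_width 0.0853
scene {'fx': 440.0397, 'fy': 440.0397, 'cx': 280.1281, 'cy': 207.6145, 'T': [[-0.2406, -0.728, 0.642, 1.4381], [0.9706, -0.1738, 0.1666, 0.1394], [-0.0097, 0.6631, 0.7484, 1.1591], [0.0, 0.0, 0.0, 1.0]]}
top {'fx': 380.0904, 'fy': 380.0904, 'cx': 285.1785, 'cy': 211.7634, 'T': [[0.0069, 0.979, -0.2037, 0.26], [-1.0, 0.007, -0.0003, -0.1148], [0.0012, 0.2037, 0.979, 1.2831], [0.0, 0.0, 0.0, 1.0]]}
```

View pics/top0.png

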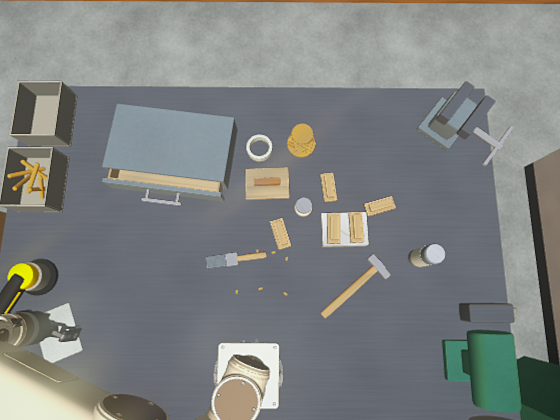

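View pics/scene0.png

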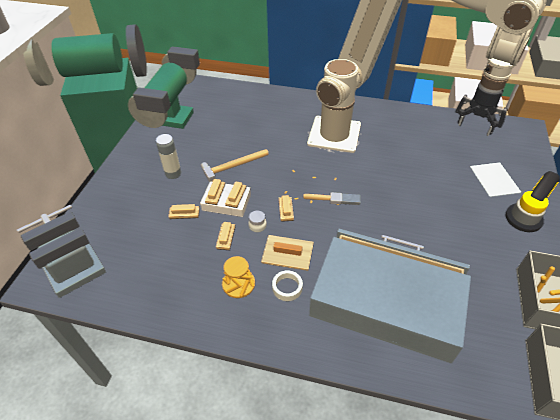

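```bash
cat > h.py <<'E'
from workcell import bot
import numpy as np,cv2,sys
from scipy.spatial.transform import Rotation as R
def cloud(name,save=None):
    p,d=bot.camera(name); c=bot.camera_params(name)
    if save: cv2.imwrite(f"pics/{save}.png",p[:,:,::-1])
    v,u=np.mgrid[:420,:560]; 
    X=np.stack([(u-c['cx'])/c['fx']*d,-(v-c['cy'])/c['fy']*d,-d],-1)
    W=X@c['T'][:3,:3].T+c['T'][:3,3]; W[d==0]=np.nan
    return p,W,d
def proj(name,P):
    c=bot.camera_params(name); Q=(np.atleast_2d(P)-c['T'][:3,3])@c['T'][:3,:3]
    return np.stack([c['cx']+c['fx']*Q[:,0]/-Q[:,2],c['cy']-c['fy']*Q[:,1]/-Q[:,2]],-1)
def rect(P):
    r=cv2.minAreaRect((P[:,:2]*1000).astype(np.float32)); b=cv2.boxPoints(r)
    e1=b[1]-b[0]; e2=b[2]-b[1]
    L,S=(e1,e2) if np.linalg.norm(e1)>np.linalg.norm(e2) else (e2,e1)
    a=np.arctan2(L[1],L[0]); a=(a+np.pi/2)%np.pi-np.pi/2
    return np.round(r[0],1),round(float(np.linalg.norm(L)),1),round(float(np.linalg.norm(S)),1),round(float(a),3)
def tgt(pos,yaw):
    """yaw: world angle of jaw axis (tool z) ; tool x down"""
    z=np.array([np.cos(yaw),np.sin(yaw),0]);x=np.array([0,0,-1.]);return R.from_matrix(np.stack([x,np.cross(z,x),z],1)),np.array(pos)
def rel(pos,yaw=None,o=None):
    o=o or bot.get_obs(); r0=R.from_quat(o['tool_rot']); p0=np.array(o['eef_pos'])
    z=r0.as_matrix()[:,2]; cy=np.arctan2(z[1],z[0])
    if yaw is None: yaw=cy
    yaw=cy+(yaw-cy+np.pi/2)%np.pi-np.pi/2
    rt,pt=tgt(pos,yaw)
    s=r0.inv().apply(pt-p0)/0.25; w=(r0.inv()*rt).as_rotvec()/0.5
    return np.round(np.r_[s,w],3)
def st():
    o=bot.get_obs();z=R.from_quat(o['tool_rot']).as_matrix()
    print('t',round(o['clock'],2),'p',np.round(o['eef_pos'],4),'yaw',round(float(np.arctan2(z[1,2],z[0,2])),3),'down',np.round(z[:,0],3),'F',np.round(o['ft_force'],1),'g',round(o['grip_width'],4),'j',np.round(o['joint_pos'],2))
E
python3 - <<'E'
from h import *
pt,Wt,_=cloud('top');ps,Ws,_=cloud('scene')
np.savez('pics/c0.npz',Wt=Wt,Ws=Ws)
for n,W,pix in(('top',Wt,dict(b1=(280,234),b2=(328,187),b3=(380,206),pl=(345,229),cov=(267,184),paste=(303,207),tape=(259,137),cast=(301,140),handle=(161,199),chest=(170,140))),('scene',Ws,dict(b1=(286,208),b2=(226,235),b3=(184,212),pl=(226,197),cov=(288,250),handle=(403,242),chest=(390,300)))):
    for k,(u,v) in pix.items(): print(n,k,np.round(W[v,u],3))
E
python3 - <<'E'
import cv2
a=cv2.imread('pics/top0.png');cv2.imwrite('pics/crop_t.png',cv2.resize(a[120:290,200:420],None,fx=3.5,fy=3.5,interpolation=2)[:600,:800])
a=cv2.imread('pics/scene0.png');cv2.imwrite('pics/crop_s.png',cv2.resize(a[150:310,150:350],None,fx=3.7,fy=3.7,interpolation=2))
E
```

```text
top b1 [ 0.444 -0.098  0.036]
top b2 [ 0.607 -0.26   0.035]
top b3 [ 0.542 -0.434  0.035]
top pl [ 0.462 -0.313  0.038]
top cov [ 0.618 -0.052  0.027]
top paste [ 0.534 -0.174  0.046]
top tape [ 0.791 -0.02   0.022]
top cast [ 0.749 -0.165  0.1  ]
top handle [0.569 0.317 0.   ]
top chest [0.747 0.269 0.098]
scene b1 [ 0.472 -0.091  0.036]
scene b2 [ 0.628 -0.253  0.033]
scene b3 [ 0.559 -0.429  0.023]
scene pl [ 0.476 -0.304  0.042]
scene cov [ 0.64  -0.044  0.034]
scene handle [0.55  0.3   0.066]
scene chest [0.786 0.273 0.102]
```

View pics/crop_t.png

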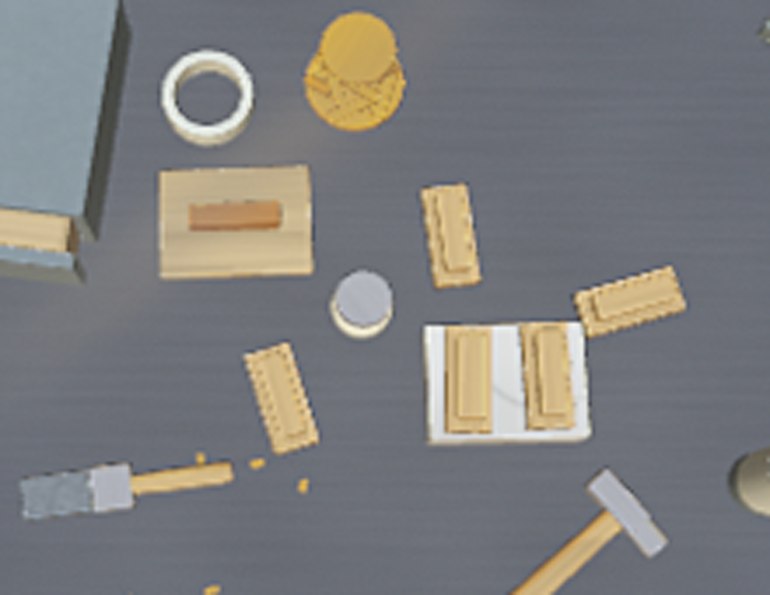

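View pics/crop_s.png

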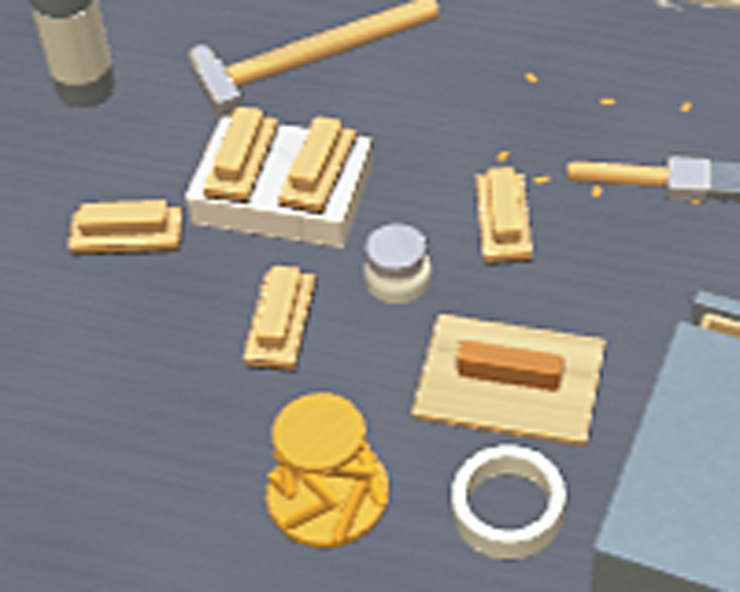

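```bash
cat >> h.py <<'E'
def fit(W,c,zlo,zhi,r=0.09):
    P=W.reshape(-1,3);P=P[np.isfinite(P).all(1)]
    m=(P[:,2]>zlo)&(P[:,2]<zhi)&(np.hypot(P[:,0]-c[0],P[:,1]-c[1])<r)
    return P[m]
E
python3 - <<'E'
from h import *
z=np.load('pics/c0.npz')
G=dict(b1=(.455,-.095,0,.075),b2=(.615,-.258,0,.075),b3=(.55,-.432,0,.07),cov=(.625,-.05,-.007,.12))
for n in('Wt','Ws'):
    W=z[n]
    for k,(x,y,b,r) in G.items():
        P=fit(W,(x,y),b+.026,b+.042,r); print(n,k,'ridge',len(P),rect(P) if len(P)>5 else '',np.round(np.median(P[:,2]),4))
        P=fit(W,(x,y),.005 ,.06,r); print('     slab',len(P),rect(P))
    for k,(x,y) in dict(p1=(.465,-.28),p2=(.47,-.345)).items():
        P=fit(W,(x,y),.068,.085,.065); print(n,k,len(P),rect(P),np.round(np.median(P[:,2]),4)); 
    P=fit(W,(.465,-.31),.03,.1,.1); print(n,'plate',rect(P))
    P=fit(W,(.465,-.31),.03,.045,.1); print(n,'plate',rect(P),np.median(P[:,2]))
    P=fit(W,(.75,.27),.09,.11,.35);P=P[P[:,1]>0.03]; print(n,'chest',rect(P),np.median(P[:,2]))
E
```

```text
Wt b1 ridge 185 (array([450.5, -98.5]), 78.9, 25.8, 0.307) 0.0345
     slab 394 (array([445.5, -79.1]), 111.1, 99.5, 0.082)
Wt b2 ridge 179 (array([ 614.2, -263.7]), 80.6, 26.3, 0.122) 0.0339
     slab 370 (array([ 620.7, -250.8]), 111.6, 99.6, -0.228)
Wt b3 ridge 203 (array([ 540.2, -423.6]), 112.9, 36.2, -1.102) 0.0347
     slab 402 (array([ 560.4, -421.8]), 123.6, 84.3, -1.193)
Wt cov ridge 142 (array([673.9, -38.6]), 126.9, 84.4, 0.2) 0.0294
     slab 1353 (array([633.8, -42.1]), 205.7, 188.6, 0.809)
Wt p1 241 (array([ 462.7, -302.6]), 81.0, 78.5, 1.548) 0.0748
Wt p2 220 (array([ 467.5, -321.5]), 81.0, 76.3, -1.531) 0.0747
Wt plate (array([ 465.3, -312.4]), 150.7, 110.7, -1.53)
Wt plate (array([ 465.3, -312.4]), 150.7, 110.7, -1.53) 0.038821179800629046
Wt chest (array([719. , 275.7]), 403.4, 276.9, 1.449) 0.09890366483152246
Ws b1 ridge 143 (array([450.7, -95.6]), 87.5, 25.5, 0.305) 0.0364
     slab 376 (array([455.5, -96.1]), 137.9, 134.1, -1.082)
Ws b2 ridge 171 (array([ 616.9, -261. ]), 82.3, 26.6, 0.119) 0.0367
     slab 409 (array([ 615.3, -249.4]), 139.5, 129.9, -0.241)
Ws b3 ridge 179 (array([ 544.3, -420.3]), 113.2, 34.9, -1.161) 0.0358
     slab 447 (array([ 546.5, -431.7]), 130.8, 126.2, -0.023)
Ws cov ridge 213 (array([635.3, -55.2]), 224.4, 108.0, 0.49) 0.0286
     slab 1642 (array([628.3, -50. ]), 237.8, 230.0, -1.269)
Ws p1 198 (array([ 462.7, -300.9]), 86.7, 83.7, 1.531) 0.077
Ws p2 147 (array([ 469.4, -319.8]), 81.6, 77.1, 0.04) 0.0764
Ws plate (array([ 465.7, -308.9]), 150.8, 114.1, -1.544)
Ws plate (array([ 465.7, -308.9]), 150.8, 114.1, -1.544) 0.04007457190894814
Ws chest (array([720.3, 277. ]), 400.5, 273.7, 1.451) 0.10113418702653487
```

```bash
python3 - <<'E'
from h import *
z=np.load('pics/c0.npz')
ex=np.array([np.cos(-.12),np.sin(-.12)]);ey=np.array([-ex[1],ex[0]]);c=np.array([.737,.2744])
for n in('Wt','Ws'):
    P=z[n].reshape(-1,3);P=P[np.isfinite(P).all(1)]
    q=np.stack([(P[:,:2]-c)@ex,(P[:,:2]-c)@ey,P[:,2]],1)
    m=(q[:,2]>.03)&(abs(q[:,1])<.23)&(abs(q[:,0])<.3);q=q[m]
    t=q[q[:,2]>.09]; print(n,'top x',np.percentile(t[:,0],[0,1,99,100]).round(4),'y',np.percentile(t[:,1],[0,1,99,100]).round(4))
    for lo,hi in((.05,.075),):
        s=q[(q[:,0]<-.13)&(abs(q[:,1])<.1)]
        H,e=np.histogram(s[:,0],np.arange(-.23,-.1,.005));print(list(zip(e.round(3),H,[round(float(s[(s[:,0]>=a)&(s[:,0]<a+.005),2].max()),3) if k else 0 for a,k in zip(e,H)])))
    h=q[(q[:,0]<-.168)&(q[:,2]>.045)];print('handle',len(h),h.mean(0).round(4),h.min(0).round(4),h.max(0).round(4))
P=[[*(c+ex*-.2+ey*s),.062] for s in(-.06,.06)];print(proj('top',P),proj('scene',P))
for n in('Wt','Ws'):
    W=z[n];
    for k,(x,y) in dict(p1=(.463,-.273),p2=(.467,-.349)).items():
        P=fit(W,(x,y),.068,.085,.1); P=P[abs(P[:,1]-y)<.028];print(n,k,rect(P))
    for k,(x,y) in dict(b3=(.55,-.432)).items():
        P=fit(W,(x,y),.026,.042,.1);P=P[P[:,0]>.0005-.0+.5];u=np.array([np.cos(-1.35),np.sin(-1.35)]);v=np.array([-u[1],u[0]]);d=(P[:,:2]-[x,y]);print(len(P));P=P[(abs(d@v)<.03)&(abs(d@u)<.06)];print(n,k,rect(P))
    P=fit(W,(.625,-.05),.020,.048,.14);P=P[(abs(P[:,0]-.625)<.05)&(abs(P[:,1]+.05)<.07)];print(n,'covgrip',rect(P),np.median(P[:,2]))
    P=fit(W,(.625,-.05),.005,.048,.14);P=P[(abs(P[:,0]-.625)<.075)&(abs(P[:,1]+.05)<.095)];print(n,'cov',rect(P))
E
```

```text
Wt top x [-0.1568 -0.1071  0.1157  0.1202] y [-0.2027 -0.1996  0.1946  0.2006]
[(np.float64(-0.23), np.int64(0), 0), (np.float64(-0.225), np.int64(0), 0), (np.float64(-0.22), np.int64(0), 0), (np.float64(-0.215), np.int64(0), 0), (np.float64(-0.21), np.int64(0), 0), (np.float64(-0.205), np.int64(0), 0), (np.float64(-0.2), np.int64(16), 0.068), (np.float64(-0.195), np.int64(64), 0.073), (np.float64(-0.19), np.int64(47), 0.07), (np.float64(-0.185), np.int64(8), 0.066), (np.float64(-0.18), np.int64(7), 0.066), (np.float64(-0.175), np.int64(9), 0.069), (np.float64(-0.17), np.int64(5), 0.069), (np.float64(-0.165), np.int64(9), 0.067), (np.float64(-0.16), np.int64(126), 0.088), (np.float64(-0.155), np.int64(186), 0.093), (np.float64(-0.15), np.int64(92), 0.093), (np.float64(-0.145), np.int64(77), 0.091), (np.float64(-0.14), np.int64(58), 0.082), (np.float64(-0.135), np.int64(18), 0.077), (np.float64(-0.13), np.int64(0), 0), (np.float64(-0.125), np.int64(0), 0), (np.float64(-0.12), np.int64(0), 0), (np.float64(-0.115), np.int64(0), 0), (np.float64(-0.11), np.int64(0), 0)]
handle 153 [-0.188
[... 1225 characters left out ...]
 0.0751]
[[177.87481817 205.89429702]
 [142.04372486 201.39329141]] [[383.33297465 234.45770566]
 [421.90031569 245.133386  ]]
Wt p1 (array([ 463.4, -273.8]), 78.5, 23.4, -0.026)
Wt p2 (array([ 468.5, -348.6]), 76.3, 26.8, 0.04)
205
Wt b3 (array([ 543. , -425.6]), 106.9, 30.7, -1.195)
Wt covgrip (array([628.7, -49.8]), 86.5, 22.9, -1.526) 0.03670136261701684
Wt cov (array([629.7, -48.6]), 170.8, 133.6, 1.411)
Ws p1 (array([ 463.8, -270.7]), 84.3, 25.4, -0.004)
Ws p2 (array([ 470.4, -344.6]), 81.6, 27.4, 0.04)
216
Ws b3 (array([ 546.2, -423.8]), 104.8, 31.5, -1.225)
Ws covgrip (array([628.3, -47.6]), 89.0, 27.6, -1.504) 0.037085799086041815
Ws cov (array([624.3, -49.9]), 188.0, 148.1, -1.563)
```

```bash
python3 - <<'E'
from h import *
st();print(rel((.548,.297,.13),-.12));print(rel((.548,.297,.043),-.12))
E
```

```text
t 0.2 p [0.1726 0.4688 0.2307] yaw 1.218 down [-0.    -0.001 -1.   ] F [ 0.2  0.8 -0.3] g 0.0853 j [1.22 0.24 0.   1.34 0.   1.57]
[ 4.030e-01 -1.647e+00 -1.260e-01  2.676e+00 -2.000e-03  2.000e-03]
[ 7.510e-01 -1.647e+00 -1.250e-01  2.676e+00 -2.000e-03  2.000e-03]
```

>>> apply_moves(targets=[0.1,-1,-0.08,1,0,0,0.35,0.1,-1,-0.08,1,0,0,0.35,0.1,-1,-0.08,1,0,0,0.35,0.1,-1,-0.08,1,0,0,0.35,0.1,-1,-0.08,1,0,0,0.35,0.1,-1,-0.08,1,0,0,0.35,0.1,-1,-0.08,1,0,0,0.35])

```text
clock: 0.78
eef_pos: [0.4059, 0.3605, 0.2049]
tool_rot: [-0.247, 0.663, 0.245, 0.663]
ft_force: [-0.7, 0.7, 0.3]
grip_width: 0.03
```

```bash
python3 - <<'E'
from h import *
st();print(rel((.548,.297,.13),-.12))
E
```

```text
t 0.78 p [0.4059 0.3605 0.2049] yaw 0.71 down [ 0.002 -0.002 -1.   ] F [-0.7  0.7  0.3] g 0.03 j [ 0.73  0.34  0.07  1.3  -0.    1.59]
[ 0.301 -0.562  0.266  1.66   0.002  0.006]
```

>>> apply_moves(targets=[0.3,-0.56,0.265,1,0,0,0.35,0.3,-0.56,0.265,1,0,0,0.35,0.3,-0.56,0.265,1,0,0,0.35,0.3,-0.56,0.265,1,0,0,0.35,0.3,-0.56,0.265,1,0,0,0.35])

```text
clock: 1.2
eef_pos: [0.5453, 0.2983, 0.1264]
tool_rot: [-0.075, 0.705, 0.072, 0.702]
ft_force: [0.2, -0.4, 0.5]
grip_width: 0.0297
```

>>> apply_moves(targets=[0,0,0,0.66,0,0,0.35,0,0,0,0.66,0,0,0.35,0,0,0,0.66,0,0,0.35,0,0,0,0.66,0,0,0.35])

```text
clock: 1.53
eef_pos: [0.5419, 0.3024, 0.131]
tool_rot: [0.04, 0.706, -0.04, 0.706]
ft_force: [0.3, -0.2, -0.1]
grip_width: 0.0298
```

```bash
python3 - <<'E'
from h import *
st();print(rel((.548,.297,.043),-.12))
p,W,_=cloud('scene'); cv2.imwrite('pics/s1.png',cv2.resize(p[160:320,320:500,::-1],None,fx=3.5,fy=3.5))
E
```

```text
t 1.53 p [0.5419 0.3024 0.131 ] yaw -0.112 down [-0.001 -0.    -1.   ] F [ 0.3 -0.2 -0.1] g 0.0298 j [0.51 0.53 0.18 1.21 0.   2.19]
[ 0.352 -0.019  0.027  0.015 -0.002  0.001]
```

View pics/s1.png

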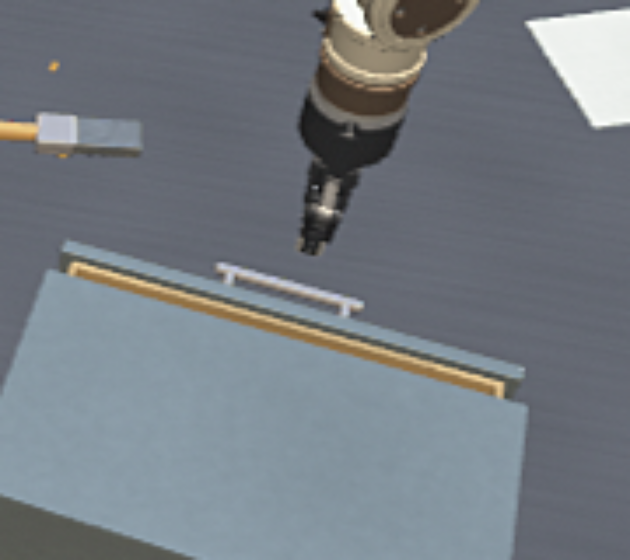

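>>> apply_moves(targets=[0,-0.019,0.027,0.015,0,0,0.35,0.2,-0.019,0.027,0.015,0,0,0.35,0.352,-0.019,0.027,0.015,0,0,0.35,0.352,-0.019,0.027,0.015,0,0,0.35,0.352,-0.019,0.027,0.015,0,0,0.35,0.352,-0.019,0.027,0.015,0,0,0.35])

```text
clock: 2.08
eef_pos: [0.5501, 0.2974, 0.0449]
tool_rot: [0.042, 0.705, -0.041, 0.707]
ft_force: [0.5, 1.4, 4.4]
grip_width: 0.03
```

>>> apply_moves(targets=[0,0,0,0,0,0,0.0,0,0,0,0,0,0,0.0,0,0,0,0,0,0,0.0,0,0,0,0,0,0,0.0,0,0,0,0,0,0,0.0])

```text
clock: 2.5
eef_pos: [0.5488, 0.2966, 0.0436]
tool_rot: [0.042, 0.706, -0.042, 0.706]
ft_force: [0.8, -0.4, 4.9]
grip_width: 0.0088
```

```bash
python3 - <<'E'
from h import *
st()
E
```

```text
t 2.5 p [0.5488 0.2966 0.0436] yaw -0.119 down [ 0. -0. -1.] F [ 0.8 -0.4  4.9] g 0.0088 j [ 0.5   0.61  0.07  1.03 -0.    2.19]
```

>>> apply_moves(targets=[0,0,-0.05,0,0,0,0,0,0,-0.1,0,0,0,0,0,0,-0.15,0,0,0,0,0,0,-0.2,0,0,0,0,0,0,-0.25,0,0,0,0,0,0,-0.3,0,0,0,0,0,0,-0.35,0,0,0,0,0,0,-0.4,0,0,0,0,0,0,-0.45,0,0,0,0,0,0,-0.5,0,0,0,0,0,0,-0.52,0,0,0,0,0,0,-0.52,0,0,0,0])

```text
clock: 3.5
eef_pos: [0.4181, 0.3123, 0.0436]
tool_rot: [0.042, 0.706, -0.042, 0.705]
ft_force: [-1.5, -0.9, 6.0]
grip_width: 0.0089
```

>>> apply_moves(targets=[0,0,-0.015,0,0,0,0,0,0,-0.03,0,0,0,0,0,0,-0.045,0,0,0,0,0,0,-0.06,0,0,0,0,0,0,-0.06,0,0,0,0])

```text
clock: 3.92
eef_pos: [0.4152, 0.3127, 0.0437]
tool_rot: [0.043, 0.698, -0.045, 0.713]
ft_force: [28.1, -6.7, -12.5]
grip_width: 0.0088
```

```bash
python3 - <<'E'
from h import *
st()
E
```

```text
t 3.92 p [0.4152 0.3127 0.0437] yaw -0.124 down [ 0.021 -0.004 -1.   ] F [ 28.1  -6.7 -12.5] g 0.0088 j [ 0.66  0.43 -0.25  0.87 -0.02  2.35]
```

>>> apply_moves(targets=[0,0,0.045,0,0,0,0,0,0,0.045,0,0,0,0,0,0,0.045,0,0,0,0.35,0,0,0.045,0,0,0,0.35,0,0,0.045,0,0,0,0.35,-0.1,0,0.045,0,0,0,0.35,-0.4,0,0.045,0,0,0,0.35,-0.8,0,0.045,0,0,0,0.35,-0.8,0,0.045,0,0,0,0.35,-0.8,0,0.045,0,0,0,0.35])

```text
clock: 4.75
eef_pos: [0.4145, 0.3124, 0.2363]
tool_rot: [0.042, 0.706, -0.042, 0.705]
ft_force: [0.7, 1.3, 0.1]
grip_width: 0.0299
```

```bash
python3 - <<'E'
from h import *
st()
p,W,_=cloud('scene'); p2,W2,_=cloud('top'); cv2.imwrite('pics/s2.png',p[:,:,::-1]);cv2.imwrite('pics/t2.png',p2[:,:,::-1]);np.savez('pics/c2.npz',Wt=W2,Ws=W)
E
```

```text
t 4.75 p [0.4145 0.3124 0.2363] yaw -0.119 down [-0.002 -0.001 -1.   ] F [0.7 1.3 0.1] g 0.0299 j [0.65 0.28 0.07 1.36 0.   2.34]
```

View pics/s2.png

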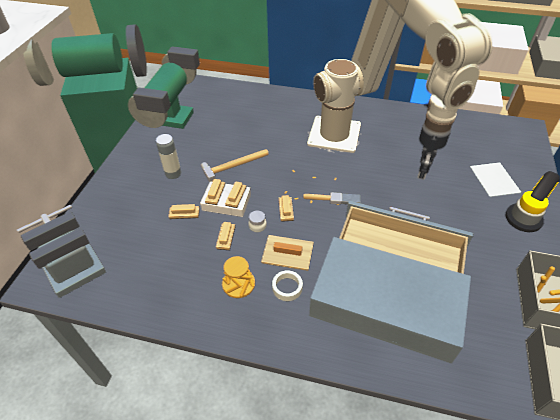

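View pics/t2.png

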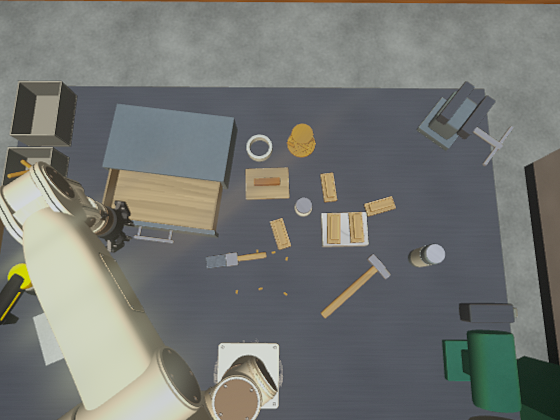

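```bash
python3 - <<'E'
from h import *
z=np.load('pics/c2.npz')
ex=np.array([np.cos(-.12),np.sin(-.12)]);ey=np.array([-ex[1],ex[0]]);c=np.array([.5676,.2943])
for n in('Wt','Ws'):
    P=z[n].reshape(-1,3);P=P[np.isfinite(P).all(1)]
    q=np.stack([(P[:,:2]-c)@ex,(P[:,:2]-c)@ey,P[:,2]],1)
    f=q[(abs(q[:,2]-.022)<.006)&(abs(q[:,0])<.12)&(abs(q[:,1])<.2)];print(n,'floor',len(f),np.percentile(f,[0.5,50,99.5],axis=0).round(4).tolist())
    f=q[(q[:,2]>.082)&(abs(q[:,0]+.1)<.05)&(abs(q[:,1])<.2)];print('frontpanel top',np.percentile(f,[1,50,99],axis=0).round(4).tolist())
    f=q[(q[:,2]>.094)&(abs(q[:,0]-.1)<.07)&(abs(q[:,1])<.15)];print('chest front',np.percentile(f,[1,50,99],axis=0).round(4).tolist())
    f=q[(q[:,2]>.068)&(q[:,2]<.085)&(abs(q[:,0])<.04)&(abs(q[:,1])<.25)];
    for s in(-1,1): g=f[f[:,1]*s>0];print('side',s,len(g),np.percentile(g,[1,50,99],axis=0).round(4).tolist() if len(g) else '')
E
```

```text
Wt floor 4399 [[-0.1104, -0.1862, 0.0162], [0.0023, -0.0061, 0.021], [0.0804, 0.1782, 0.0274]]
frontpanel top [[-0.1495, -0.1819, 0.0829], [-0.1259, -0.0258, 0.6151], [-0.091, 0.0461, 0.6979]]
chest front [[0.0634, -0.1468, 0.0944], [0.1155, -0.0016, 0.0989], [0.1685, 0.1468, 0.1048]]
side -1 55 [[-0.0386, -0.1868, 0.0704], [0.0001, -0.1842, 0.0767], [0.0391, -0.1804, 0.0818]]
side 1 81 [[-0.0379, 0.1752, 0.0682], [0.0005, 0.1787, 0.0755], [0.0384, 0.1856, 0.0806]]
Ws floor 2669 [[-0.0945, -0.1772, 0.0172], [-0.0454, 0.0097, 0.0233], [0.0021, 0.1794, 0.0279]]
frontpanel top [[-0.1492, -0.157, 0.0834], [-0.1209, -0.0003, 0.5538], [-0.0906, 0.1646, 0.689]]
chest front [[0.0628, -0.1469, 0.0963], [0.1181, 0.0065, 0.1011], [0.1689, 0.1472, 0.1061]]
side -1 45 [[-0.0393, -0.1838, 0.0692], [-0.0007, -0.1802, 0.0788], [0.0377, -0.1777, 0.0827]]
side 1 65 [[-0.0383, 0.1787, 0.0694], [-0.0003, 0.1819, 0.0771], [0.0382, 0.1865, 0.0828]]
```

```bash
cat >> h.py <<'E'
def plan(pos,yaw,o=None,exact=True):
    """split into calls; prints vector + rows for each; yaw absolute (not mod pi)"""
    o=dict(o or bot.get_obs()); r0=R.from_quat(o['tool_rot']).as_matrix(); cy=np.arctan2(r0[1,2],r0[0,2]); p0=np.array(o['eef_pos'])
    d=np.array(pos)-p0; n=1
    if yaw-cy>4: yaw-=2*np.pi
    if yaw-cy<-4: yaw+=2*np.pi
    while True:
        ok=True;out=[];cur=o
        for k in range(1,n+1):
            rt,pt=tgt(p0+d*k/n,cy+(yaw-cy)*k/n); c0=R.from_quat(cur['tool_rot'])
            s=c0.inv().apply(pt-np.array(cur['eef_pos']))/.25; w=(c0.inv()*rt).as_rotvec()/.5
            if max(abs(s).max(),abs(w).max())>1: ok=False
            out.append((np.round(np.r_[s,w],3).tolist(),int(np.ceil(max(np.linalg.norm(s)*.25/.0417,np.linalg.norm(w)*.5/.125)))+2))
            cur=dict(tool_rot=rt.as_quat(),eef_pos=pt)
        if ok: break
        n+=1
    for v in out: print(*v)
    return cur
ex=np.array([np.cos(-.12),np.sin(-.12)]);ey=np.array([-ex[1],ex[0]]);DC=np.array([.5676,.2943])
def slot(s,x=-.035): return (DC+ex*x+ey*s)
E
python3 - <<'E'
from h import *
c=plan((.4506,-.097,.12),1.877)
print(slot(0))
E
```

```text
[0.119, -0.407, 0.08, -0.998, 0.024, -0.014] 6
[0.122, -0.395, -0.123, -0.998, 0.0, 0.0] 6
[0.122, -0.288, -0.297, -0.998, -0.0, -0.0] 6
[0.122, -0.111, -0.399, -0.998, 0.0, 0.0] 6
[0.5328517  0.29848993]
```

>>> apply_moves(targets=[0.1,-0.41,0.08,-1,0,0,0.5,0.1,-0.41,0.08,-1,0,0,0.5,0.1,-0.41,0.08,-1,0,0,0.5,0.1,-0.41,0.08,-1,0,0,0.5,0.1,-0.41,0.08,-1,0,0,0.5])

```text
clock: 5.27
eef_pos: [0.4222, 0.207, 0.2087]
tool_rot: [-0.134, 0.695, 0.134, 0.693]
ft_force: [0.2, 0.8, 0.1]
grip_width: 0.043
```

>>> apply_moves(targets=[0.12,-0.395,-0.12,-1,0,0,0.5,0.12,-0.395,-0.12,-1,0,0,0.5,0.12,-0.395,-0.12,-1,0,0,0.5,0.12,-0.395,-0.12,-1,0,0,0.5,0.12,-0.395,-0.12,-1,0,0,0.5])

```text
clock: 5.68
eef_pos: [0.4315, 0.1047, 0.1788]
tool_rot: [-0.301, 0.64, 0.302, 0.639]
ft_force: [0.7, 0.6, 0.2]
grip_width: 0.0424
```

>>> apply_moves(targets=[0.12,-0.29,-0.3,-1,0,0,0.5,0.12,-0.29,-0.3,-1,0,0,0.5,0.12,-0.29,-0.3,-1,0,0,0.5,0.12,-0.29,-0.3,-1,0,0,0.5,0.12,-0.29,-0.3,-1,0,0,0.5])

```text
clock: 6.1
eef_pos: [0.4399, 0.0007, 0.1488]
tool_rot: [-0.45, 0.546, 0.451, 0.545]
ft_force: [-0.2, 0.1, -0.3]
grip_width: 0.0426
```

>>> apply_moves(targets=[0.12,-0.11,-0.4,-1,0,0,0.5,0.12,-0.11,-0.4,-1,0,0,0.5,0.12,-0.11,-0.4,-1,0,0,0.5,0.12,-0.11,-0.4,-1,0,0,0.5,0.12,-0.11,-0.4,-1,0,0,0.5])

```text
clock: 6.52
eef_pos: [0.4483, -0.1026, 0.1187]
tool_rot: [-0.57, 0.417, 0.572, 0.417]
ft_force: [-0.9, 0.3, -0.2]
grip_width: 0.0427
```

```bash
python3 - <<'E'
from h import *
st();
p,W,_=cloud('scene')
P=fit(W,(.4506,-.097),.026,.042,.05);print(rect(P))
plan((.4506,-.097,.016),1.877)
cv2.imwrite('pics/s3.png',cv2.resize(p[120:280,190:390,::-1],None,fx=3.5,fy=3.5))
E
```

```text
t 6.52 p [ 0.4483 -0.1026  0.1187] yaw 1.88 down [-0.002  0.001 -1.   ] F [-0.9  0.3 -0.2] g 0.0427 j [-0.23  0.25 -0.29  1.03  0.   -0.53]
(array([452.3, -95.3]), 83.6, 25.8, 0.301)
[0.412, -0.015, 0.015, 0.008, 0.002, -0.002] 5
```

View pics/s3.png

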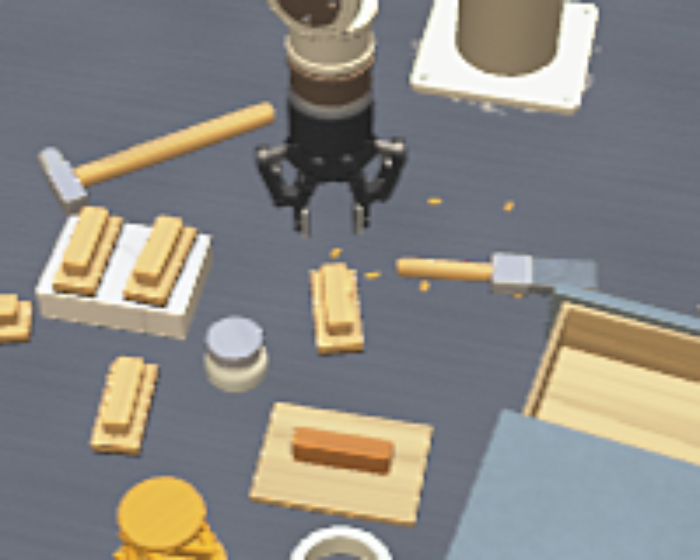

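>>> apply_moves(targets=[0.15,-0.015,0.015,0,0,0,0.5,0.3,-0.015,0.015,0,0,0,0.5,0.38,-0.015,0.015,0,0,0,0.5,0.41,-0.015,0.015,0,0,0,0.5,0.41,-0.015,0.015,0,0,0,0.5,0.41,-0.015,0.015,0,0,0,0,0.41,-0.015,0.015,0,0,0,0,0.41,-0.015,0.015,0,0,0,0,0.41,-0.015,0.015,0,0,0,0,0.41,-0.015,0.015,0,0,0,0])

```text
clock: 7.4
eef_pos: [0.4522, -0.0972, 0.0188]
tool_rot: [0.572, -0.416, -0.57, -0.417]
ft_force: [0.1, 0.4, 4.2]
grip_width: 0.0245
```

```bash
python3 - <<'E'
from h import *
st();o=bot.get_obs();o=dict(o);o['eef_pos']=np.array(o['eef_pos'])+[0,0,.16]
p=slot(-.13);plan((*p,.18),1.451,o)
E
```

```text
t 7.4 p [ 0.4522 -0.0972  0.0188] yaw 1.88 down [ 0.003 -0.    -1.   ] F [0.1 0.4 4.2] g 0.0245 j [-0.21  0.38 -0.42  0.77  0.   -0.52]
[-0.005, -0.573, 0.937, 0.858, -0.001, 0.006] 9
```

>>> apply_moves(targets=[-0.16,0,0,0,0,0,0,-0.32,0,0,0,0,0,0,-0.48,0,0,0,0,0,0,-0.64,0,0,0,0,0,0,-0.64,0,0,0,0,0,0,-0.64,0,0,0,0,0,0])

```text
clock: 7.9
eef_pos: [0.4531, -0.0976, 0.1806]
tool_rot: [0.574, -0.416, -0.569, -0.418]
ft_force: [0.2, -0.3, -1.7]
grip_width: 0.0247
```

>>> apply_moves(targets=[0,-0.07,0.12,0.1,0,0,0,0,-0.14,0.24,0.25,0,0,0,0,-0.21,0.35,0.4,0,0,0,0,-0.29,0.47,0.55,0,0,0,0,-0.36,0.59,0.7,0,0,0,0,-0.43,0.7,0.86,0,0,0,0,-0.5,0.82,0.86,0,0,0,0,-0.573,0.937,0.86,0,0,0,0,-0.573,0.937,0.86,0,0,0,0,-0.573,0.937,0.86,0,0,0])

```text
clock: 8.73
eef_pos: [0.5148, 0.171, 0.1751]
tool_rot: [-0.469, 0.53, 0.47, 0.527]
ft_force: [-0.2, -0.9, -0.9]
grip_width: 0.0243
```

```bash
python3 - <<'E'
from h import *
st();p=slot(-.13);plan((*p,.040),1.451)
im,W,_=cloud('scene');cv2.imwrite('pics/s4.png',cv2.resize(im[120:320,280:500,::-1],None,fx=3,fy=3))
E
```

```text
t 8.73 p [0.5148 0.171  0.1751] yaw 1.454 down [-0.004 -0.002 -1.   ] F [-0.2 -0.9 -0.9] g 0.0243 j [ 0.32  0.36  0.02  1.24 -0.    0.44]
[0.54, -0.012, -0.004, 0.006, -0.004, -0.007] 6
```

View pics/s4.png

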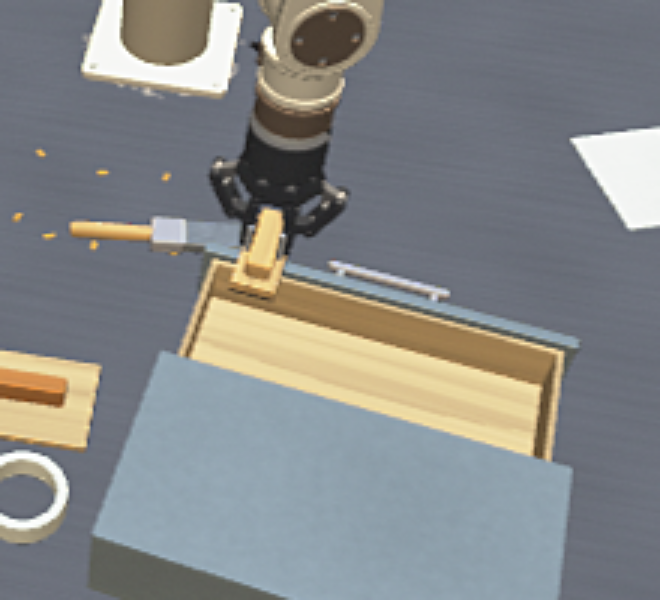

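>>> apply_moves(targets=[0,-0.012,0.014,0,0,0,0,0.15,-0.012,0.014,0,0,0,0,0.3,-0.012,0.014,0,0,0,0,0.42,-0.012,0.014,0,0,0,0,0.5,-0.012,0.014,0,0,0,0,0.53,-0.012,0.014,0,0,0,0,0.53,-0.012,0.014,0,0,0,0,0.53,-0.012,0.014,0,0,0,0])

```text
clock: 9.45
eef_pos: [0.52, 0.1723, 0.0457]
tool_rot: [-0.469, 0.529, 0.469, 0.53]
ft_force: [0.2, -0.3, -2.0]
grip_width: 0.0243
```

```bash
python3 - <<'E'
from h import *
st()
im,W,_=cloud('scene');cv2.imwrite('pics/s5.png',cv2.resize(im[120:320,280:500,::-1],None,fx=3,fy=3))
E
```

```text
t 9.45 p [0.52   0.1723 0.0457] yaw 1.449 down [ 0.001  0.    -1.   ] F [ 0.2 -0.3 -2. ] g 0.0243 j [ 0.32  0.48 -0.16  0.93  0.    0.44]
```

View pics/s5.png

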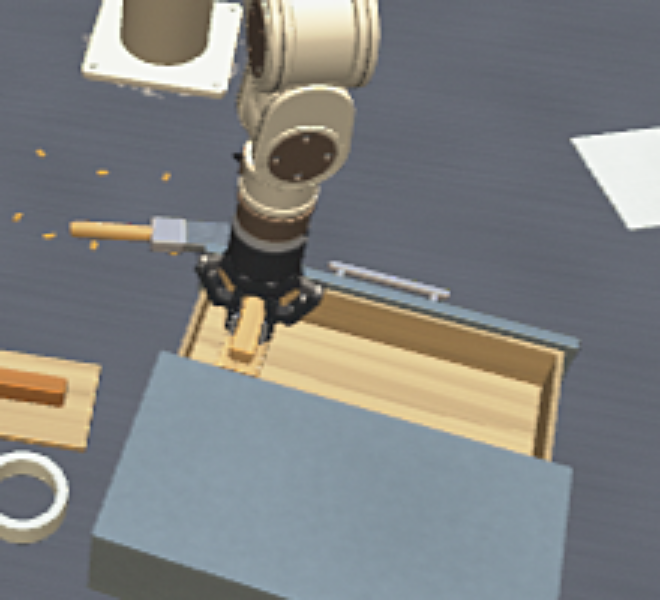

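>>> apply_moves(targets=[0.01,0,0,0,0,0,0,0.02,0,0,0,0,0,0,0.02,0,0,0,0,0,0])

```text
clock: 9.75
eef_pos: [0.5203, 0.1732, 0.0409]
tool_rot: [-0.469, 0.528, 0.469, 0.53]
ft_force: [0.4, -0.2, -0.7]
grip_width: 0.025
```

>>> apply_moves(targets=[0,0,0,0,0,0,0.45,0,0,0,0,0,0,0.45,0,0,0,0,0,0,0.45,-0.02,0,0,0,0,0,0.45,-0.12,0,0,0,0,0,0.45,-0.25,0,0,0,0,0,0.45,-0.4,0,0,0,0,0,0.45,-0.55,0,0,0,0,0,0.45,-0.55,0,0,0,0,0,0.45,-0.55,0,0,0,0,0,0.45])

```text
clock: 10.58
eef_pos: [0.5215, 0.1736, 0.1811]
tool_rot: [-0.47, 0.527, 0.468, 0.532]
ft_force: [-0.5, -0.6, -0.9]
grip_width: 0.0384
```

```bash
python3 - <<'E'
from h import *
st()
im,W,_=cloud('scene','s6');t,Wt,_=cloud('top','t6');np.savez('pics/c6.npz',Wt=Wt,Ws=W)
for W_ in(W,Wt):
  for k,(x,y) in dict(b2=(.6155,-.2623),b3=(.547,-.432)).items():
    P=fit(W_,(x,y),.026,.042,.065);
    if k=='b3': P=P[(P[:,0]>.525)|(P[:,1]<-.395)]
    print(k,rect(P))
E
```

```text
t 10.58 p [0.5215 0.1736 0.1811] yaw 1.451 down [ 0.007  0.002 -1.   ] F [-0.5 -0.6 -0.9] g 0.0384 j [0.32 0.36 0.03 1.24 0.   0.44]
b2 (array([ 617.1, -261.2]), 79.9, 27.4, 0.137)
b3 (array([ 549.1, -435.5]), 81.0, 31.6, -1.296)
b2 (array([ 614.6, -264.3]), 79.6, 25.8, 0.123)
b3 (array([ 549. , -438.4]), 80.1, 27.3, -1.305)
```

View pics/s6.png

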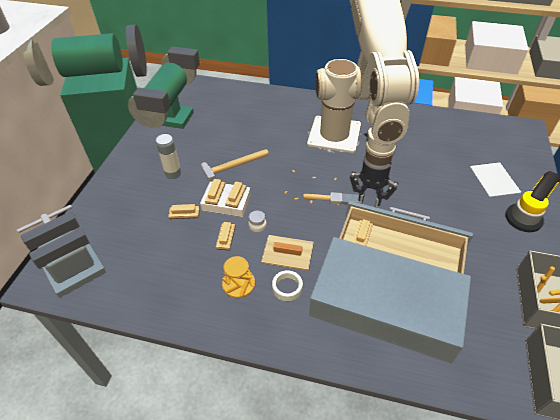

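```bash
python3 - <<'E'
from h import *
plan((.616,-.2627,.12),1.697)
E
```

```text
[0.115, -0.297, -0.841, -0.246, -0.0, -0.001] 8
[0.115, -0.191, -0.872, -0.246, 0.0, 0.0] 8
```

>>> apply_moves(targets=[0.115,-0.297,-0.841,-0.246,0,0,0.45,0.115,-0.297,-0.841,-0.246,0,0,0.45,0.115,-0.297,-0.841,-0.246,0,0,0.45,0.115,-0.297,-0.841,-0.246,0,0,0.45,0.115,-0.297,-0.841,-0.246,0,0,0.45,0.115,-0.297,-0.841,-0.246,0,0,0.45])

```text
clock: 11.18
eef_pos: [0.5666, -0.0491, 0.1457]
tool_rot: [-0.499, 0.502, 0.501, 0.499]
ft_force: [0.4, 0.2, -0.2]
grip_width: 0.0387
```

>>> apply_moves(targets=[0.115,-0.19,-0.872,-0.246,0,0,0.45,0.115,-0.19,-0.872,-0.246,0,0,0.45,0.115,-0.19,-0.872,-0.246,0,0,0.45,0.115,-0.19,-0.872,-0.246,0,0,0.45,0.115,-0.19,-0.872,-0.246,0,0,0.45,0.115,-0.19,-0.872,-0.246,0,0,0.45,0.115,-0.19,-0.872,-0.246,0,0,0.45])

```text
clock: 11.77
eef_pos: [0.6142, -0.2671, 0.1159]
tool_rot: [-0.528, 0.47, 0.53, 0.468]
ft_force: [-0.1, 0.1, -0.5]
grip_width: 0.0381
```

```bash
python3 - <<'E'
from h import *
st()
im,W,_=cloud('scene','s7')
P=fit(W,(.6155,-.2623),.026,.042,.055);print(len(P),rect(P))
plan((.616,-.2627,.016),1.697)
E
```

```text
t 11.77 p [ 0.6142 -0.2671  0.1159] yaw 1.69 down [-0.005  0.001 -1.   ] F [-0.1  0.1 -0.5] g 0.0381 j [-0.41  0.65  0.33  1.26 -0.   -0.53]
175 (array([ 615.4, -260.7]), 83.5, 27.1, 0.118)
[0.402, -0.01, 0.005, -0.009, 0.006, -0.009] 5
```

>>> apply_moves(targets=[0.15,-0.01,0.005,0,0,0,0.45,0.3,-0.01,0.005,0,0,0,0.45,0.37,-0.01,0.005,0,0,0,0.45,0.4,-0.01,0.005,0,0,0,0.45,0.4,-0.01,0.005,0,0,0,0.45,0.4,-0.01,0.005,0,0,0,0,0.4,-0.01,0.005,0,0,0,0,0.4,-0.01,0.005,0,0,0,0,0.4,-0.01,0.005,0,0,0,0,0.4,-0.01,0.005,0,0,0,0])

```text
clock: 12.65
eef_pos: [0.6189, -0.2613, 0.0212]
tool_rot: [0.531, -0.467, -0.53, -0.468]
ft_force: [0.0, -0.3, -2.1]
grip_width: 0.0243
```

>>> apply_moves(targets=[-0.16,0,0,0,0,0,0,-0.32,0,0,0,0,0,0,-0.48,0,0,0,0,0,0,-0.64,0,0,0,0,0,0,-0.64,0,0,0,0,0,0,-0.64,0,0,0,0,0,0])

```text
clock: 13.15
eef_pos: [0.6205, -0.2621, 0.185]
tool_rot: [0.534, -0.467, -0.527, -0.469]
ft_force: [0.3, -0.3, -2.4]
grip_width: 0.0247
```

```bash
python3 - <<'E'
from h import *
im,W,_=cloud('scene','s8');st()
plan((*slot(-.0625),.18),1.451)
E
```

```text
t 13.2 p [ 0.6189 -0.2614  0.1817] yaw 1.696 down [ 0.003 -0.001 -1.   ] F [-0.6  1.  -2.5] g 0.0245 j [-0.4   0.61  0.44  1.4   0.   -0.53]
[0.001, 0.041, 0.674, 0.164, -0.003, 0.006] 7
[0.002, 0.096, 0.669, 0.164, -0.0, -0.0] 7
[0.002, 0.15, 0.659, 0.164, 0.0, 0.0] 7
```

View pics/s8.png

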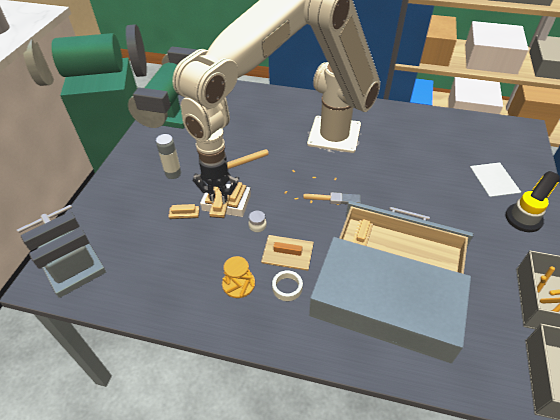

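>>> apply_moves(targets=[0,0.01,0.15,0.05,0,0,0,0,0.02,0.3,0.08,0,0,0,0,0.03,0.45,0.12,0,0,0,0,0.037,0.6,0.16,0,0,0,0,0.041,0.674,0.164,0,0,0])

```text
clock: 13.62
eef_pos: [0.5842, -0.091, 0.1774]
tool_rot: [-0.509, 0.489, 0.514, 0.488]
ft_force: [0.1, -0.6, -2.2]
grip_width: 0.0243
```

>>> apply_moves(targets=[0,0.02,0.15,0.05,0,0,0,0,0.04,0.3,0.08,0,0,0,0,0.06,0.45,0.12,0,0,0,0,0.08,0.6,0.16,0,0,0,0,0.096,0.67,0.164,0,0,0])

```text
clock: 14.03
eef_pos: [0.5531, 0.075, 0.1776]
tool_rot: [-0.49, 0.51, 0.493, 0.508]
ft_force: [0.1, 0.4, -1.6]
grip_width: 0.0244
```

>>> apply_moves(targets=[0,0.04,0.15,0.05,0,0,0,0,0.07,0.3,0.08,0,0,0,0,0.1,0.45,0.12,0,0,0,0,0.13,0.6,0.16,0,0,0,0,0.15,0.66,0.164,0,0,0,0,0.15,0.66,0.164,0,0,0])

```text
clock: 14.53
eef_pos: [0.5218, 0.2409, 0.1774]
tool_rot: [-0.47, 0.529, 0.472, 0.526]
ft_force: [-0.2, -0.1, -2.1]
grip_width: 0.0245
```

```bash
python3 - <<'E'
from h import *
im,W,_=cloud('scene','s9');st()
plan((*slot(-.0625),.04),1.451)
E
```

```text
t 14.58 p [0.5225 0.2387 0.1775] yaw 1.454 down [-0.004 -0.002 -1.   ] F [ 1.2 -0.8 -1.3] g 0.0245 j [ 0.43  0.42  0.12  1.27 -0.    0.55]
[0.55, -0.015, -0.006, 0.007, -0.005, -0.008] 6
```

View pics/s9.png

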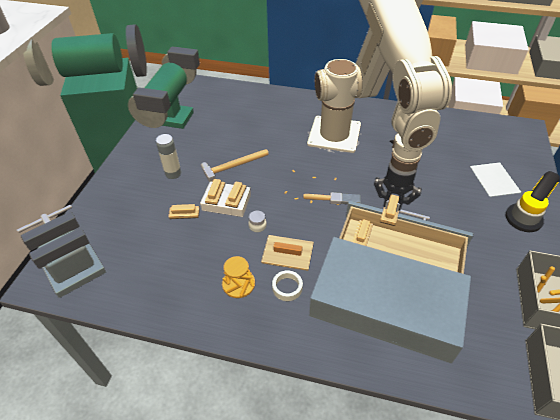

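>>> apply_moves(targets=[0,-0.015,-0.006,0,0,0,0,0.15,-0.015,-0.006,0,0,0,0,0.3,-0.015,-0.006,0,0,0,0,0.42,-0.015,-0.006,0,0,0,0,0.5,-0.015,-0.006,0,0,0,0,0.53,-0.015,-0.006,0,0,0,0,0.55,-0.015,-0.006,0,0,0,0,0.55,-0.015,-0.006,0,0,0,0])

```text
clock: 15.25
eef_pos: [0.5296, 0.2333, 0.0434]
tool_rot: [-0.469, 0.53, 0.467, 0.53]
ft_force: [0.2, 1.1, -1.4]
grip_width: 0.0242
```

>>> apply_moves(targets=[0,0,0,0,0,0,0,0,0,0,0,0,0,0.45,0,0,0,0,0,0,0.45,0,0,0,0,0,0,0.45,-0.02,0,0,0,0,0,0.45,-0.12,0,0,0,0,0,0.45,-0.25,0,0,0,0,0,0.45,-0.4,0,0,0,0,0,0.45,-0.55,0,0,0,0,0,0.45,-0.55,0,0,0,0,0,0.45])

```text
clock: 16.08
eef_pos: [0.5323, 0.2376, 0.1894]
tool_rot: [-0.471, 0.524, 0.467, 0.534]
ft_force: [1.5, 1.1, 1.6]
grip_width: 0.0386
```

```bash
python3 - <<'E'
from h import *
im,W,_=cloud('scene','s10');t,Wt,_=cloud('top','t10');st()
for W_ in(W,Wt):
    P=fit(W_,(.547,-.432),.026,.042,.065);P=P[(P[:,0]>.527)|(P[:,1]<-.395)]
    print('b3',rect(P))
plan((.549,-.437,.12),1.571-1.30)
E
```

```text
t 16.18 p [0.5295 0.2363 0.183 ] yaw 1.451 down [ 0.006  0.002 -1.   ] F [-0.4 -0.8 -0.7] g 0.0386 j [0.42 0.42 0.13 1.28 0.   0.54]
b3 (array([ 549.6, -435.5]), 81.6, 29.7, -1.269)
b3 (array([ 549.1, -438.7]), 82.3, 26.5, -1.271)
[0.082, -0.133, -0.888, 0.787, 0.008, 0.009] 8
[0.084, -0.463, -0.769, 0.787, 0.0, 0.0] 8
[0.084, -0.723, -0.533, 0.787, 0.0, 0.0] 8
```

View pics/s10.png

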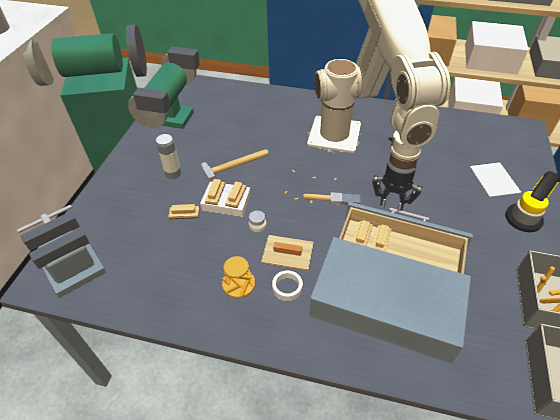

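>>> apply_moves(targets=[0.08,-0.133,-0.888,0.75,0,0,0.45,0.08,-0.133,-0.888,0.75,0,0,0.45,0.08,-0.133,-0.888,0.75,0,0,0.45,0.08,-0.133,-0.888,0.75,0,0,0.45,0.08,-0.133,-0.888,0.75,0,0,0.45,0.08,-0.133,-0.888,0.75,0,0,0.45])

```text
clock: 16.68
eef_pos: [0.5326, 0.0067, 0.1579]
tool_rot: [-0.361, 0.61, 0.361, 0.606]
ft_force: [-0.1, 0.7, -0.9]
grip_width: 0.0385
```

>>> apply_moves(targets=[0.08,-0.46,-0.77,0.78,0,0,0.45,0.08,-0.46,-0.77,0.78,0,0,0.45,0.08,-0.46,-0.77,0.78,0,0,0.45,0.08,-0.46,-0.77,0.78,0,0,0.45,0.08,-0.46,-0.77,0.78,0,0,0.45,0.08,-0.46,-0.77,0.78,0,0,0.45])

```text
clock: 17.18
eef_pos: [0.5425, -0.2174, 0.1377]
tool_rot: [-0.236, 0.668, 0.236, 0.665]
ft_force: [0.2, 1.1, -0.2]
grip_width: 0.0386
```

>>> apply_moves(targets=[0.08,-0.72,-0.53,0.78,0,0,0.45,0.08,-0.72,-0.53,0.78,0,0,0.45,0.08,-0.72,-0.53,0.78,0,0,0.45,0.08,-0.72,-0.53,0.78,0,0,0.45,0.08,-0.72,-0.53,0.78,0,0,0.45,0.08,-0.72,-0.53,0.78,0,0,0.45,0.08,-0.72,-0.53,0.78,0,0,0.45])

```text
clock: 17.77
eef_pos: [0.5532, -0.4401, 0.1162]
tool_rot: [-0.102, 0.701, 0.103, 0.699]
ft_force: [-1.1, 0.0, -0.1]
grip_width: 0.0386
```

```bash
python3 - <<'E'
from h import *
im,W,_=cloud('scene','s11');st()
P=fit(W,(.549,-.437),.026,.042,.05);P=P[(P[:,0]>.527)|(P[:,1]<-.395)]
print('b3',rect(P))
plan((.549,-.437,.016),1.571-1.28)
cv2.imwrite('pics/s11c.png',cv2.resize(im[120:260,130:300,::-1],None,fx=4,fy=4))
E
```

```text
t 17.82 p [ 0.5537 -0.4375  0.1167] yaw 0.292 down [-0.003  0.003 -1.   ] F [-0.4  1.2  0.3] g 0.0385 j [-0.67  0.72  0.47  1.33  0.    0.61]
b3 (array([ 550.2, -436.2]), 79.5, 28.8, -1.273)
[0.403, 0.006, -0.016, 0.002, -0.005, -0.007] 5
```

View pics/s11c.png

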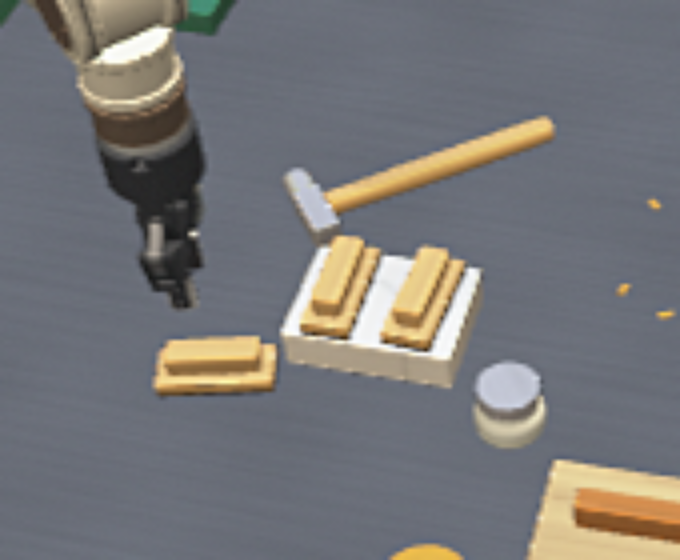

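>>> apply_moves(targets=[0.15,0.006,-0.016,0,0,0,0.45,0.3,0.006,-0.016,0,0,0,0.45,0.37,0.006,-0.016,0,0,0,0.45,0.4,0.006,-0.016,0,0,0,0.45,0.4,0.006,-0.016,0,0,0,0.45,0.4,0.006,-0.016,0,0,0,0,0.4,0.006,-0.016,0,0,0,0,0.4,0.006,-0.016,0,0,0,0,0.4,0.006,-0.016,0,0,0,0,0.4,0.006,-0.016,0,0,0,0])

```text
clock: 18.65
eef_pos: [0.5519, -0.4363, 0.0213]
tool_rot: [-0.105, 0.699, 0.104, 0.7]
ft_force: [-0.5, -0.6, -1.3]
grip_width: 0.0246
```

>>> apply_moves(targets=[-0.16,0,0,0,0,0,0,-0.32,0,0,0,0,0,0,-0.48,0,0,0,0,0,0,-0.64,0,0,0,0,0,0,-0.64,0,0,0,0,0,0,-0.64,0,0,0,0,0,0])

```text
clock: 19.15
eef_pos: [0.5532, -0.4375, 0.1853]
tool_rot: [-0.107, 0.697, 0.102, 0.702]
ft_force: [-0.6, -1.0, -1.9]
grip_width: 0.0242
```

```bash
python3 - <<'E'
from h import *
im,W,_=cloud('scene','s12');st()
plan((*slot(0),.18),1.451)
E
```

```text
t 19.2 p [ 0.5518 -0.4364  0.1819] yaw 0.295 down [ 0.003 -0.002 -1.   ] F [-0.2  1.  -2.1] g 0.0247 j [-0.67  0.69  0.57  1.46  0.    0.61]
[0.0, 0.945, 0.261, -0.77, 0.003, 0.007] 8
[0.002, 0.777, 0.597, -0.77, 0.0, 0.0] 8
[0.002, 0.496, 0.845, -0.77, -0.0, -0.0] 8
```

View pics/s12.png

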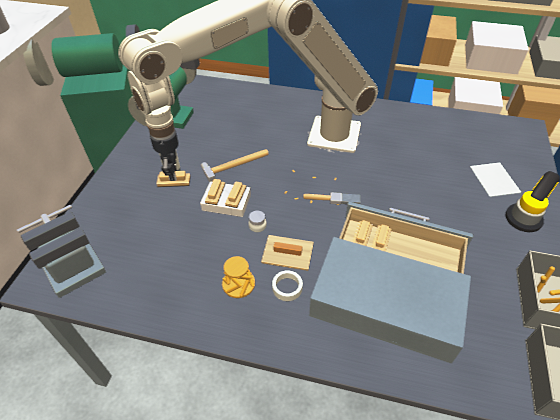

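>>> apply_moves(targets=[0,0.14,0.04,-0.11,0,0,0,0,0.28,0.08,-0.22,0,0,0,0,0.42,0.12,-0.33,0,0,0,0,0.56,0.155,-0.44,0,0,0,0,0.7,0.195,-0.55,0,0,0,0,0.84,0.23,-0.66,0,0,0,0,0.945,0.26,-0.77,0,0,0])

```text
clock: 19.78
eef_pos: [0.5424, -0.1876, 0.1775]
tool_rot: [-0.236, 0.667, 0.239, 0.665]
ft_force: [-0.4, -0.1, -1.8]
grip_width: 0.0246
```

>>> apply_moves(targets=[0,0.11,0.085,-0.11,0,0,0,0,0.22,0.17,-0.22,0,0,0,0,0.33,0.255,-0.33,0,0,0,0,0.44,0.34,-0.44,0,0,0,0,0.55,0.425,-0.55,0,0,0,0,0.66,0.51,-0.66,0,0,0,0,0.777,0.597,-0.77,0,0,0])

```text
clock: 20.37
eef_pos: [0.5366, 0.0552, 0.1777]
tool_rot: [-0.359, 0.61, 0.36, 0.607]
ft_force: [1.6, 1.1, -2.0]
grip_width: 0.0248
```

>>> apply_moves(targets=[0,0.07,0.12,-0.11,0,0,0,0,0.14,0.24,-0.22,0,0,0,0,0.21,0.36,-0.33,0,0,0,0,0.28,0.48,-0.44,0,0,0,0,0.35,0.6,-0.55,0,0,0,0,0.42,0.72,-0.66,0,0,0,0,0.496,0.845,-0.77,0,0,0,0,0.496,0.845,-0.77,0,0,0])

```text
clock: 21.03
eef_pos: [0.53, 0.3048, 0.177]
tool_rot: [-0.47, 0.528, 0.473, 0.526]
ft_force: [0.7, 0.4, -0.8]
grip_width: 0.0244
```

```bash
python3 - <<'E'
from h import *
im,W,_=cloud('scene','s13');st()
plan((*slot(0),.04),1.451)
E
```

```text
t 21.08 p [0.5302 0.3017 0.1769] yaw 1.456 down [-0.004 -0.002 -1.   ] F [ 1.2 -0.2 -2.6] g 0.0245 j [0.52 0.49 0.23 1.31 0.   0.63]
[0.548, -0.014, -0.01, 0.01, -0.004, -0.008] 6
```

View pics/s13.png

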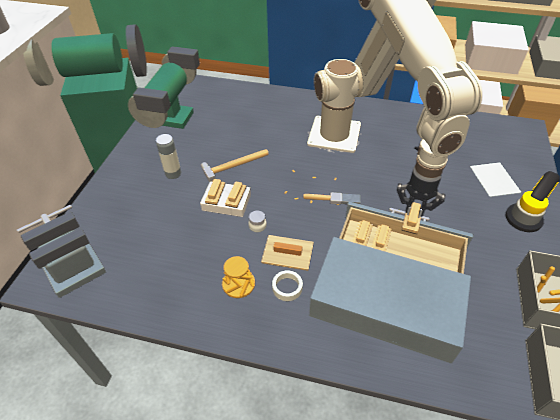

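>>> apply_moves(targets=[0,-0.014,-0.008,0,0,0,0,0.15,-0.014,-0.008,0,0,0,0,0.3,-0.014,-0.008,0,0,0,0,0.42,-0.014,-0.008,0,0,0,0,0.5,-0.014,-0.008,0,0,0,0,0.53,-0.014,-0.008,0,0,0,0,0.548,-0.014,-0.008,0,0,0,0,0.548,-0.014,-0.008,0,0,0,0])

```text
clock: 21.75
eef_pos: [0.5363, 0.294, 0.0436]
tool_rot: [-0.469, 0.53, 0.468, 0.53]
ft_force: [0.4, 0.3, -1.8]
grip_width: 0.0244
```

>>> apply_moves(targets=[0,0,0,0,0,0,0,0,0,0,0,0,0,0.45,0,0,0,0,0,0,0.45,0,0,0,0,0,0,0.45,-0.02,0,0,0,0,0,0.45,-0.12,0,0,0,0,0,0.45,-0.25,0,0,0,0,0,0.45,-0.4,0,0,0,0,0,0.45,-0.55,0,0,0,0,0,0.45,-0.55,0,0,0,0,0,0.45])

```text
clock: 22.58
eef_pos: [0.5395, 0.2989, 0.1904]
tool_rot: [-0.47, 0.524, 0.468, 0.535]
ft_force: [1.6, 0.1, 1.4]
grip_width: 0.0385
```

```bash
python3 - <<'E'
from h import *
im,W,_=cloud('scene','s14');t,Wt,_=cloud('top','t14');st()
for W_ in(W,Wt):
  for k,(x,y) in dict(p1=(.463,-.273),p2=(.468,-.347)).items():
    P=fit(W_,(x,y),.066,.085,.1); P=P[abs(P[:,1]-y)<.03];print(k,len(P),rect(P))
plan((.4655,-.272,.17),1.571-.01)
cv2.imwrite('pics/s14c.png',cv2.resize(im[120:320,280:500,::-1],None,fx=3,fy=3))
E
```

```text
t 22.68 p [0.5369 0.2974 0.1837] yaw 1.451 down [ 0.006  0.003 -1.   ] F [0.1 0.8 0.3] g 0.0384 j [ 0.51  0.48  0.24  1.32 -0.    0.63]
p1 155 (array([ 464.9, -270.1]), 84.5, 26.2, -0.013)
p2 149 (array([ 470.7, -344.7]), 84.5, 27.6, 0.043)
p1 196 (array([ 463.2, -273.9]), 78.4, 23.5, -0.024)
p2 202 (array([ 467.7, -348. ]), 78.4, 27.0, 0.029)
[0.015, 0.004, -0.765, -0.074, 0.007, 0.01] 7
[0.018, 0.032, -0.764, -0.074, 0.0, 0.0] 7
[0.018, 0.06, -0.763, -0.074, 0.0, 0.0] 7
```

View pics/s14c.png

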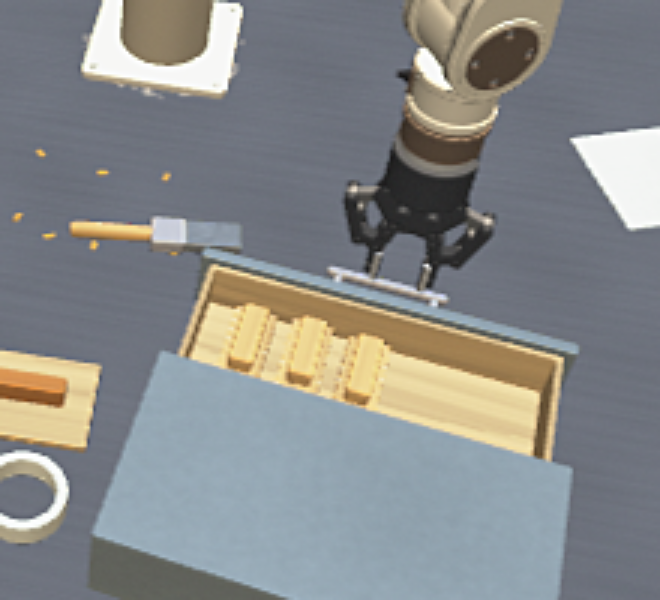

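>>> apply_moves(targets=[0.015,0.004,-0.765,-0.074,0,0,0.45,0.015,0.004,-0.765,-0.074,0,0,0.45,0.015,0.004,-0.765,-0.074,0,0,0.45,0.015,0.004,-0.765,-0.074,0,0,0.45,0.015,0.004,-0.765,-0.074,0,0,0.45])

```text
clock: 23.1
eef_pos: [0.509, 0.1031, 0.175]
tool_rot: [-0.478, 0.522, 0.479, 0.519]
ft_force: [-0.4, 0.9, -0.1]
grip_width: 0.0381
```

>>> apply_moves(targets=[0.015,0.03,-0.765,-0.074,0,0,0.45,0.015,0.03,-0.765,-0.074,0,0,0.45,0.015,0.03,-0.765,-0.074,0,0,0.45,0.015,0.03,-0.765,-0.074,0,0,0.45,0.015,0.03,-0.765,-0.074,0,0,0.45])

```text
clock: 23.52
eef_pos: [0.4859, -0.0864, 0.1715]
tool_rot: [-0.487, 0.513, 0.488, 0.511]
ft_force: [-0.1, 0.5, 0.3]
grip_width: 0.0384
```

>>> apply_moves(targets=[0.02,0.06,-0.765,-0.074,0,0,0.45,0.02,0.06,-0.765,-0.074,0,0,0.45,0.02,0.06,-0.765,-0.074,0,0,0.45,0.02,0.06,-0.765,-0.074,0,0,0.45,0.02,0.06,-0.765,-0.074,0,0,0.45,0.02,0.06,-0.765,-0.074,0,0,0.45])

```text
clock: 24.02
eef_pos: [0.4624, -0.278, 0.1661]
tool_rot: [-0.496, 0.505, 0.497, 0.503]
ft_force: [0.3, 0.2, 0.4]
grip_width: 0.0385
```

```bash
python3 - <<'E'
from h import *
im,W,_=cloud('scene','s15');st()
plan((.464,-.272,.056),1.571-.015)
cv2.imwrite('pics/s15c.png',cv2.resize(im[100:260,130:310,::-1],None,fx=3.7,fy=3.7))
E
```

```text
t 24.07 p [ 0.4626 -0.2755  0.1661] yaw 1.557 down [-0.003  0.002 -1.   ] F [ 0.1  0.5 -0.2] g 0.0386 j [-0.54  0.35 -0.01  1.21 -0.   -0.52]
[0.44, -0.007, 0.013, 0.002, 0.003, -0.006] 5
```

View pics/s15c.png

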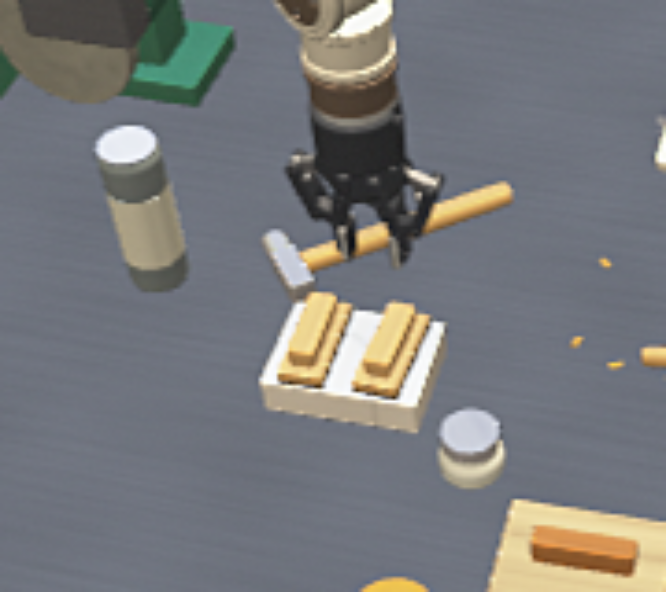

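>>> apply_moves(targets=[0.15,-0.007,0.013,0,0,0,0.45,0.3,-0.007,0.013,0,0,0,0.45,0.4,-0.007,0.013,0,0,0,0.45,0.44,-0.007,0.013,0,0,0,0.45,0.44,-0.007,0.013,0,0,0,0.45,0.44,-0.007,0.013,0,0,0,0,0.44,-0.007,0.013,0,0,0,0,0.44,-0.007,0.013,0,0,0,0,0.44,-0.007,0.013,0,0,0,0,0.44,-0.007,0.013,0,0,0,0])

```text
clock: 24.9
eef_pos: [0.4666, -0.2706, 0.0588]
tool_rot: [-0.498, 0.502, 0.497, 0.502]
ft_force: [0.6, -0.4, -1.0]
grip_width: 0.0245
```

>>> apply_moves(targets=[-0.16,0,0,0,0,0,0,-0.32,0,0,0,0,0,0,-0.48,0,0,0,0,0,0,-0.5,0,0,0,0,0,0,-0.5,0,0,0,0,0,0])

```text
clock: 25.32
eef_pos: [0.4684, -0.2718, 0.1873]
tool_rot: [-0.501, 0.502, 0.495, 0.503]
ft_force: [-0.7, -0.2, -2.0]
grip_width: 0.0247
```

```bash
python3 - <<'E'
from h import *
im,W,_=cloud('scene','s16');st()
plan((*slot(.0625),.18),1.451)
E
```

```text
t 25.37 p [ 0.4668 -0.2709  0.1845] yaw 1.561 down [ 0.003 -0.002 -1.   ] F [-0.4  0.8 -1.6] g 0.0246 j [-0.53  0.34  0.02  1.24  0.   -0.52]
[0.005, -0.09, 0.843, 0.074, -0.004, 0.007] 8
[0.006, -0.059, 0.846, 0.074, 0.0, 0.0] 8
[0.006, -0.028, 0.847, 0.074, 0.0, 0.0] 8
```

View pics/s16.png

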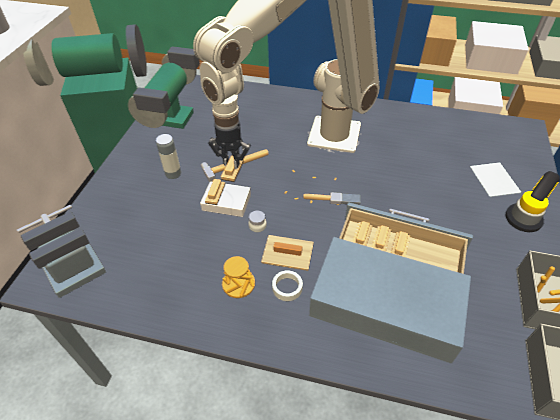

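>>> apply_moves(targets=[0,-0.01,0.14,0.01,0,0,0,0,-0.03,0.28,0.02,0,0,0,0,-0.045,0.42,0.03,0,0,0,0,-0.06,0.56,0.05,0,0,0,0,-0.075,0.7,0.06,0,0,0,0,-0.09,0.843,0.074,0,0,0])

```text
clock: 25.87
eef_pos: [0.4887, -0.0582, 0.1806]
tool_rot: [-0.487, 0.513, 0.489, 0.511]
ft_force: [1.0, -0.0, -1.3]
grip_width: 0.0247
```

>>> apply_moves(targets=[0,-0.01,0.14,0.01,0,0,0,0,-0.02,0.28,0.02,0,0,0,0,-0.03,0.42,0.03,0,0,0,0,-0.04,0.56,0.05,0,0,0,0,-0.05,0.7,0.06,0,0,0,0,-0.06,0.846,0.074,0,0,0])

```text
clock: 26.37
eef_pos: [0.5136, 0.1518, 0.1804]
tool_rot: [-0.478, 0.522, 0.479, 0.519]
ft_force: [1.5, 0.2, -2.1]
grip_width: 0.0247
```

>>> apply_moves(targets=[0,0,0.14,0.01,0,0,0,0,-0.01,0.28,0.02,0,0,0,0,-0.015,0.42,0.03,0,0,0,0,-0.02,0.56,0.05,0,0,0,0,-0.025,0.7,0.06,0,0,0,0,-0.028,0.846,0.074,0,0,0,0,-0.028,0.846,0.074,0,0,0])

```text
clock: 26.95
eef_pos: [0.5382, 0.3669, 0.1786]
tool_rot: [-0.47, 0.529, 0.472, 0.527]
ft_force: [-0.4, -0.2, -1.0]
grip_width: 0.0244
```

```bash
python3 - <<'E'
from h import *
im,W,_=cloud('scene','s17');st()
plan((*slot(.0625),.04),1.451)
cv2.imwrite('pics/s17c.png',cv2.resize(im[120:320,280:500,::-1],None,fx=3,fy=3))
E
```

```text
t 27.0 p [0.5381 0.3637 0.1787] yaw 1.455 down [-0.005 -0.002 -1.   ] F [ 0.6 -0.5 -1.8] g 0.0247 j [0.59 0.57 0.37 1.37 0.   0.71]
[0.555, -0.013, -0.01, 0.009, -0.006, -0.009] 6
```

View pics/s17c.png

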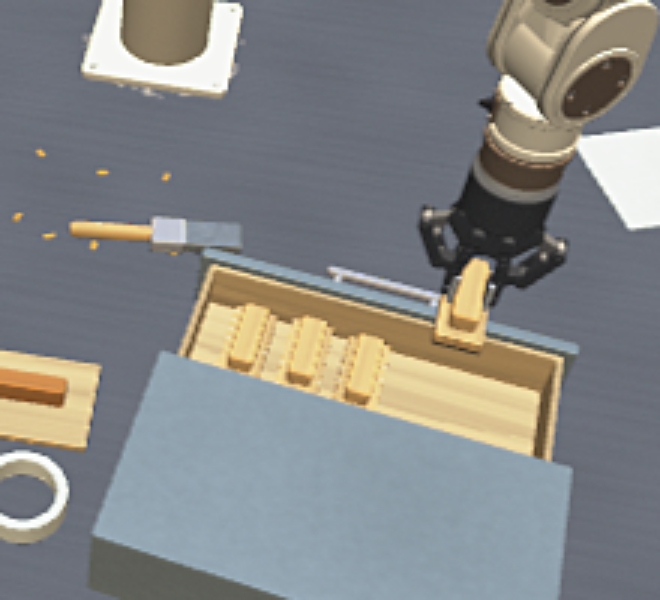

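>>> apply_moves(targets=[0,-0.013,-0.008,0,0,0,0,0.15,-0.013,-0.008,0,0,0,0,0.3,-0.013,-0.008,0,0,0,0,0.42,-0.013,-0.008,0,0,0,0,0.5,-0.013,-0.008,0,0,0,0,0.53,-0.013,-0.008,0,0,0,0,0.555,-0.013,-0.008,0,0,0,0,0.555,-0.013,-0.008,0,0,0,0])

```text
clock: 27.67
eef_pos: [0.5513, 0.3557, 0.0564]
tool_rot: [-0.472, 0.525, 0.463, 0.536]
ft_force: [-0.5, -12.9, 41.0]
grip_width: 0.0245
```

>>> apply_moves(targets=[0,0,0,0,0,0,0,0,0,0,0,0,0,0.45,0,0,0,0,0,0,0.45,0,0,0,0,0,0,0.45,-0.02,0,0,0,0,0,0.45,-0.12,0,0,0,0,0,0.45,-0.25,0,0,0,0,0,0.45,-0.4,0,0,0,0,0,0.45,-0.55,0,0,0,0,0,0.45,-0.55,0,0,0,0,0,0.45])

```text
clock: 28.5
eef_pos: [0.5467, 0.3586, 0.1911]
tool_rot: [-0.469, 0.525, 0.468, 0.535]
ft_force: [1.0, 1.1, 1.2]
grip_width: 0.0386
```

```bash
python3 - <<'E'
from h import *
im,W,_=cloud('scene','s18');t,Wt,_=cloud('top','t18');st()
for W_ in(W,Wt):
  for k,(x,y) in dict(p2=(.468,-.347)).items():
    P=fit(W_,(x,y),.066,.085,.1); P=P[abs(P[:,1]-y)<.03];print(k,len(P),rect(P))
plan((.469,-.3465,.17),1.571+.037)
cv2.imwrite('pics/s18c.png',cv2.resize(im[120:320,280:500,::-1],None,fx=3,fy=3))
E
```

```text
t 28.6 p [0.5442 0.3573 0.1842] yaw 1.448 down [ 0.004  0.002 -1.   ] F [ 0.4 -0.5 -0.3] g 0.0381 j [ 0.58  0.56  0.37  1.37 -0.    0.7 ]
p2 147 (array([ 469.3, -344.9]), 82.4, 26.8, 0.051)
p2 198 (array([ 468.3, -348.6]), 75.7, 27.0, 0.044)
[0.017, -0.015, -0.944, -0.106, 0.005, 0.007] 8
[0.019, 0.035, -0.943, -0.106, 0.0, 0.0] 8
[0.019, 0.085, -0.94, -0.106, -0.0, -0.0] 8
```

View pics/s18c.png

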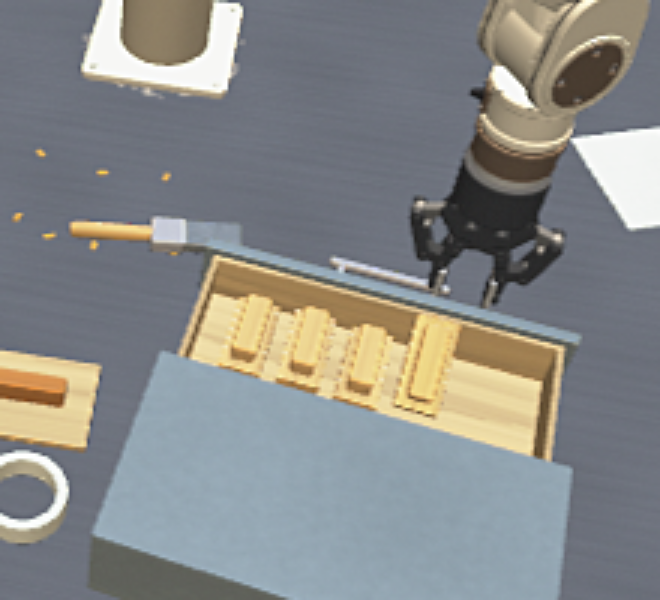

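```bash
python3 - <<'E'
from h import *
im,W,_=cloud('scene');t,Wt,_=cloud('top','t19');np.savez('pics/c19.npz',Wt=Wt,Ws=W)
for f in('c0','c2','c6','c19'):
  z=np.load(f'pics/{f}.npz')
  for n in('Wt','Ws'):
    P=z[n].reshape(-1,3);P=P[np.isfinite(P).all(1)]
    q=np.stack([(P[:,:2]-DC)@ex,(P[:,:2]-DC)@ey,P[:,2]],1)
    m=(q[:,2]>.05)&(q[:,2]<.12)&(q[:,0]<-.135)&(q[:,0]>-.19)&(abs(q[:,1])<.058)
    g=q[(q[:,2]>.085)&(q[:,2]<.1)&(abs(q[:,0]+.11)<.03)&(abs(q[:,1])<.2)]
    print(f,n,m.sum(),np.percentile(q[m][:,0],[5,50,95]).round(4) if m.sum() else '',len(g),np.percentile(g[:,0],[2,50,98]).round(4) if len(g) else '')
# block 4 profile
P=W.reshape(-1,3);P=P[np.isfinite(P).all(1)];q=np.stack([(P[:,:2]-DC)@ex,(P[:,:2]-DC)@ey,P[:,2]],1)
for y0 in(-.125,-.0625,0,.0625):
  g=q[(abs(q[:,1]-y0)<.011)&(abs(q[:,0])<.12)&(q[:,2]<.12)]
  print(y0,[(round(a,3),round(float(np.median(g[(abs(g[:,0]-a)<.005),2])),4)) for a in np.arange(-.12,.06,.01) if (abs(g[:,0]-a)<.005).any()])
cv2.imwrite('pics/s19c.png',cv2.resize(im[190:280,330:480,::-1],None,fx=5,fy=5,interpolation=2))
cv2.imwrite('pics/t19c.png',cv2.resize(t[150:260,90:250,::-1],None,fx=5,fy=5,interpolation=2))
E
```

```text
c0 Wt 0  0 
c0 Ws 0  0 
c2 Wt 129 [-0.1508 -0.1458 -0.1403] 262 [-0.1105 -0.1037 -0.0965]
c2 Ws 123 [-0.1487 -0.1436 -0.1388] 506 [-0.1117 -0.1019 -0.0933]
c6 Wt 0  160 [-0.1102 -0.1028 -0.0958]
c6 Ws 125 [-0.1498 -0.143  -0.1373] 488 [-0.1116 -0.1016 -0.0927]
c19 Wt 139 [-0.1566 -0.1513 -0.1407] 293 [-0.1165 -0.1096 -0.102 ]
c19 Ws 110 [-0.1558 -0.149  -0.1434] 510 [-0.1179 -0.1077 -0.0927]
-0.125 [(np.float64(-0.12), 0.0853), (np.float64(-0.11), 0.0882), (np.float64(-0.1), 0.0664), (np.float64(-0.09), 0.0706), (np.float64(-0.08), 0.0578), (np.float64(-0.07), 0.0591), (np.float64(-0.06), 0.059), (np.float64(-0.05), 0.0592), (np.float64(-0.04), 0.0592), (np.float64(-0.03), 0.0608), (np.float64(-0.02), 0.0601), (np.float64(-0.01), 0.0588), (np.float64(-0.0), 0.0467), (np.float64(0.01), 0.0356)]
-0.0625 [(np.float64(-0.12), 0.0885), (np.float64(-0.11), 0.0886), (np.float64(-0.1), 0.0742), (np.float64(-0.09), 0.0598), (np.float64(-0.08), 0.0582), (np.float64(-0.07), 0.059), (np.float64(-0.06), 0.0605), (np.float64(-0.05), 0.059), (np.float64(-0.04), 0.0589), (np.float64(-0.03), 0.0585),
[... 199 characters left out ...]
37), (np.float64(-0.09), 0.065), (np.float64(-0.08), 0.0594), (np.float64(-0.07), 0.0585), (np.float64(-0.06), 0.0578), (np.float64(-0.05), 0.0593), (np.float64(-0.04), 0.0592), (np.float64(-0.03), 0.0592), (np.float64(-0.02), 0.0602), (np.float64(-0.01), 0.0576), (np.float64(-0.0), 0.0434), (np.float64(0.01), 0.0371)]
0.0625 [(np.float64(-0.12), 0.087), (np.float64(-0.11), 0.0891), (np.float64(-0.1), 0.0827), (np.float64(-0.09), 0.0838), (np.float64(-0.08), 0.0898), (np.float64(-0.07), 0.0965), (np.float64(-0.06), 0.0944), (np.float64(-0.05), 0.0874), (np.float64(-0.04), 0.0833), (np.float64(-0.03), 0.076), (np.float64(-0.02), 0.0703), (np.float64(-0.01), 0.0403), (np.float64(-0.0), 0.037)]
```

View pics/s19c.png

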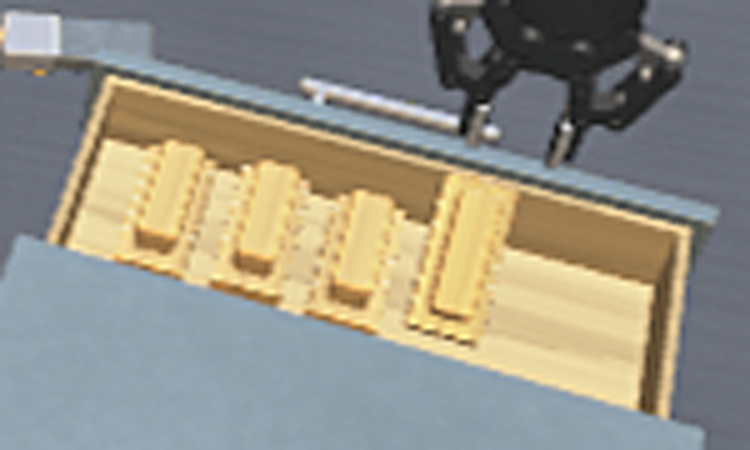

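View pics/t19c.png

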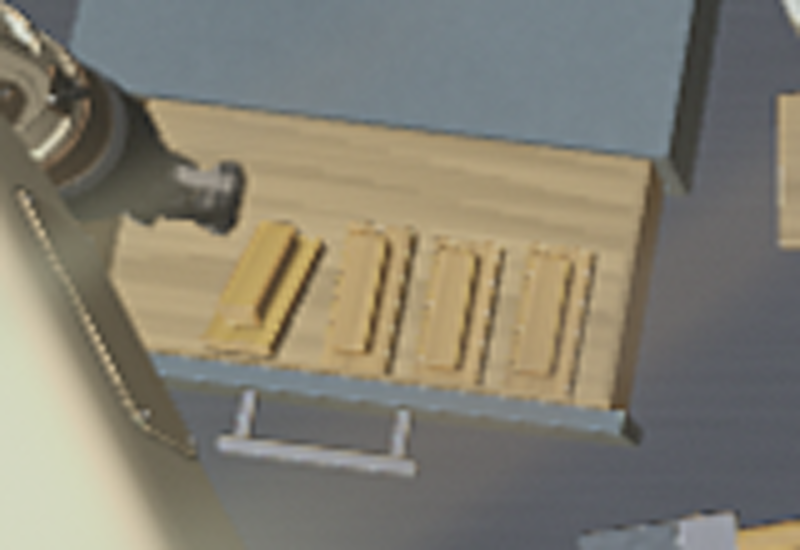

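```bash
python3 - <<'E'
from h import *
z=np.load('pics/c19.npz')
rng=np.random.default_rng(0)
for n in('Ws','Wt'):
    P=z[n].reshape(-1,3);P=P[np.isfinite(P).all(1)];q=np.stack([(P[:,:2]-DC)@ex,(P[:,:2]-DC)@ey,P[:,2]],1)
    g=q[(q[:,1]>.028)&(q[:,1]<.11)&(q[:,0]>-.103)&(q[:,0]<.02)&(q[:,2]>.03)&(q[:,2]<.12)]
    used=np.zeros(len(g),bool)
    for it in range(3):
        h=g[~used]; best=None
        for _ in range(2000):
            a=h[rng.choice(len(h),3,replace=False)];nn=np.cross(a[1]-a[0],a[2]-a[0]);l=np.linalg.norm(nn)
            if l<1e-5: continue
            nn/=l; nn*=np.sign(nn[2]) or 1
            if nn[2]<.6: continue
            m=abs((h-a[0])@nn)<.0015
            if best is None or m.sum()>best[0]: best=(m.sum(),nn,a[0],m)
        c,nn,a,m=best; h2=h[m]; ctr=h2.mean(0); u,s,v=np.linalg.svd(h2-ctr); nn=v[2]*np.sign(v[2][2])
        # in-plane rect
        e1=np.array([1,0,0])-nn*nn[0];e1/=np.linalg.norm(e1);e2=np.cross(nn,e1)
        uv=np.stack([(h2-ctr)@e1,(h2-ctr)@e2],1);r=cv2.minAreaRect((uv*1000).astype(np.float32))
        c3=ctr+e1*r[0][0]/1000+e2*r[0][1]/1000
        print(n,c,'n',nn.round(3),'ctr',c3.round(4),'rect',np.round(r[1],1),round(r[2],1))
        idx=np.where(~used)[0][m];used[idx]=True
E
```

```text
Ws 92 n [0.388 0.699 0.601] ctr [-0.0523  0.0711  0.0724] rect [ 70.6 108.7] 89.6
Ws 87 n [ 0.379 -0.674  0.635] ctr [-0.0455  0.0527  0.0738] rect [47.2 98.7] 71.9
Ws 63 n [0.501 0.172 0.848] ctr [-0.0557  0.0595  0.0649] rect [ 65.5 118.8] 78.0
Wt 86 n [ 0.52  -0.074  0.851] ctr [-0.0357  0.0554  0.0773] rect [25.9 79.1] 88.2
Wt 78 n [0.502 0.061 0.862] ctr [-0.0609  0.0495  0.0673] rect [ 52.5 128.2] 65.8
Wt 50 n [ 0.076 -0.034  0.997] ctr [-0.068   0.0569  0.0738] rect [ 60.  105.2] 59.9
```

```bash
cat >> h.py <<'E'
def rel2(pos,yaw,th,o=None):
    o=o or bot.get_obs(); r0=R.from_quat(o['tool_rot']); p0=np.array(o['eef_pos'])
    rt,pt=tgt(pos,yaw); rt=rt*R.from_rotvec([0,0,th])
    print(np.round(np.r_[r0.inv().apply(pt-p0)/.25,(r0.inv()*rt).as_rotvec()/.5],3)); return dict(eef_pos=pt,tool_rot=rt.as_quat())
E
python3 - <<'E'
from h import *
st()
rel2((*slot(.057,-.0144),.118),1.451,.5)
E
```

```text
t 28.7 p [0.5424 0.3567 0.1804] yaw 1.449 down [-0.002 -0.002 -1.   ] F [-0.7  0.  -0. ] g 0.0386 j [ 0.58  0.57  0.36  1.37 -0.    0.7 ]
[ 0.25  -0.073 -0.007 -0.005 -0.003  0.996]
```

>>> apply_moves(targets=[0,-0.073,-0.007,0,0,0.33,0.5,0,-0.073,-0.007,0,0,0.66,0.5,0.1,-0.073,-0.007,0,0,1,0.5,0.2,-0.073,-0.007,0,0,1,0.5,0.25,-0.073,-0.007,0,0,1,0.5,0.25,-0.073,-0.007,0,0,1,0.5,0.25,-0.073,-0.007,0,0,1,0.5])

```text
clock: 29.28
eef_pos: [0.5589, 0.3535, 0.1144]
tool_rot: [-0.322, 0.632, 0.585, 0.394]
ft_force: [0.1, 0.8, 1.8]
grip_width: 0.0427
```

```bash
python3 - <<'E'
from h import *
im,W,_=cloud('scene');st()
rel2((*slot(.057,-.0456),.063),1.451,.5)
cv2.imwrite('pics/s20c.png',cv2.resize(im[120:320,280:500,::-1],None,fx=3,fy=3))
E
```

```text
t 29.33 p [0.5602 0.3549 0.1221] yaw 1.451 down [-0.474  0.059 -0.879] F [ 0.4 -0.3  1.4] g 0.0427 j [0.45 1.06 1.04 1.98 0.26 0.51]
[ 0.267 -0.004 -0.009  0.001  0.003  0.005]
```

View pics/s20c.png

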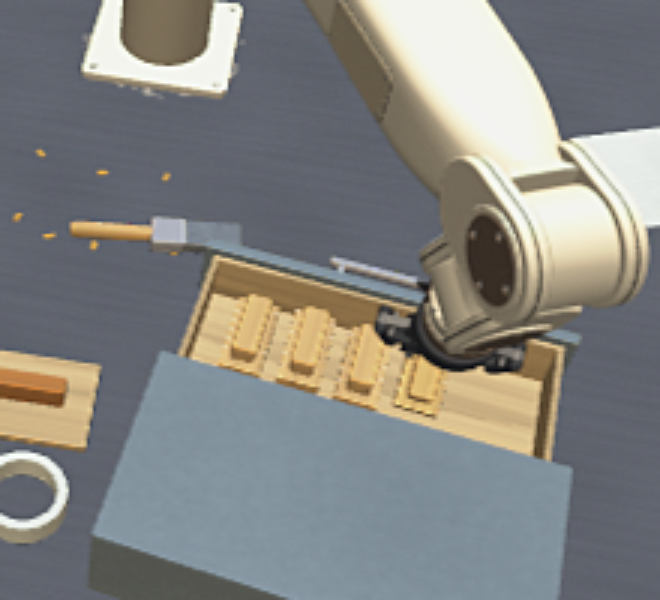

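>>> apply_moves(targets=[0.08,-0.004,-0.009,0,0,0,0.5,0.15,-0.004,-0.009,0,0,0,0.5,0.21,-0.004,-0.009,0,0,0,0.5,0.25,-0.004,-0.009,0,0,0,0.5,0.265,-0.004,-0.009,0,0,0,0.5,0.265,-0.004,-0.009,0,0,0,0.5])

```text
clock: 29.83
eef_pos: [0.5305, 0.358, 0.0708]
tool_rot: [-0.327, 0.624, 0.586, 0.401]
ft_force: [0.4, -0.1, 1.6]
grip_width: 0.043
```

```bash
python3 - <<'E'
from h import *
st()
E
```

```text
t 29.83 p [0.5305 0.358  0.0708] yaw 1.453 down [-0.465  0.062 -0.883] F [ 0.4 -0.1  1.6] g 0.043 j [0.47 0.98 0.75 1.75 0.27 0.53]
```

>>> apply_moves(targets=[0,0,0,0,0,0,0.5,0,0,0,0,0,0,0.5])

```text
clock: 30.0
eef_pos: [0.5312, 0.3571, 0.0659]
tool_rot: [-0.325, 0.626, 0.585, 0.4]
ft_force: [-0.6, 0.1, -0.7]
grip_width: 0.0427
```

```bash
python3 - <<'E'
from h import *
st()
rel2((*slot(.057,-.0456),.063),1.451,.5)
E
```

```text
t 30.0 p [0.5312 0.3571 0.0659] yaw 1.451 down [-0.469  0.061 -0.881] F [-0.6  0.1 -0.7] g 0.0427 j [0.47 0.99 0.75 1.75 0.27 0.53]
[ 0.014  0.001 -0.004  0.004  0.008  0.014]
```

Close and lift (back along the tool axis a little, then up).

>>> apply_moves(targets=[0.01,0,0,0,0,0,0,0.01,0,0,0,0,0,0,0.01,0,0,0,0,0,0,0.01,0,0,0,0,0,0,0.01,0,0,0,0,0,0])

```text
clock: 30.42
eef_pos: [0.5291, 0.3562, 0.0599]
tool_rot: [-0.323, 0.629, 0.585, 0.397]
ft_force: [-0.6, -0.4, 6.8]
grip_width: 0.0248
```

>>> apply_moves(targets=[-0.08,0,0,0,0,0,0,-0.16,0,0,0,0,0,0,-0.24,0,0,0,0,0,0,-0.3,0,0,0,0,0,0,-0.3,0,0,0,0,0,0,-0.3,0,0,0,0,0,0])

```text
clock: 30.92
eef_pos: [0.5651, 0.3518, 0.1232]
tool_rot: [-0.324, 0.629, 0.585, 0.397]
ft_force: [-0.3, 0.3, -2.6]
grip_width: 0.0248
```

```bash
python3 - <<'E'
from h import *
im,W,_=cloud('scene');st()
rel2((*slot(.0625,-.035),.18),1.451,0)
cv2.imwrite('pics/s21c.png',cv2.resize(im[120:320,280:500,::-1],None,fx=3,fy=3))
E
```

```text
t 30.97 p [0.5643 0.3517 0.1224] yaw 1.45 down [-0.477  0.057 -0.877] F [-0.1  0.4 -1.8] g 0.0247 j [0.44 1.08 1.08 2.   0.26 0.5 ]
[-1.540e-01  1.980e-01  2.300e-02 -2.000e-03 -1.000e-03 -1.002e+00]
```

View pics/s21c.png

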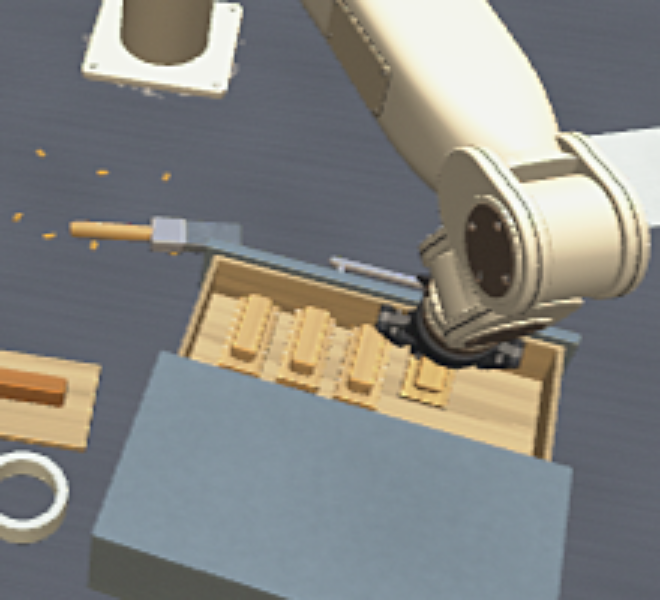

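>>> apply_moves(targets=[-0.1,0.1,0.02,0,0,-0.2,0,-0.154,0.198,0.022,0,0,-0.4,0,-0.154,0.198,0.022,0,0,-0.6,0,-0.154,0.198,0.022,0,0,-0.8,0,-0.154,0.198,0.022,0,0,-1,0,-0.154,0.198,0.022,0,0,-1,0,-0.154,0.198,0.022,0,0,-1,0])

```text
clock: 31.55
eef_pos: [0.5367, 0.3599, 0.1807]
tool_rot: [-0.469, 0.53, 0.47, 0.527]
ft_force: [1.2, -0.2, -1.1]
grip_width: 0.0249
```

```bash
python3 - <<'E'
from h import *
im,W,_=cloud('scene');st()
rel2((*slot(.0625,-.035),.043),1.451,0)
cv2.imwrite('pics/s22c.png',cv2.resize(im[140:300,320:480,::-1],None,fx=4,fy=4))
E
```

```text
t 31.6 p [0.539  0.3602 0.1813] yaw 1.451 down [-0.003 -0.001 -1.   ] F [ 0.3  0.6 -1.1] g 0.0248 j [0.59 0.57 0.36 1.37 0.   0.71]
[ 0.553 -0.007  0.002  0.001 -0.002 -0.006]
```

View pics/s22c.png

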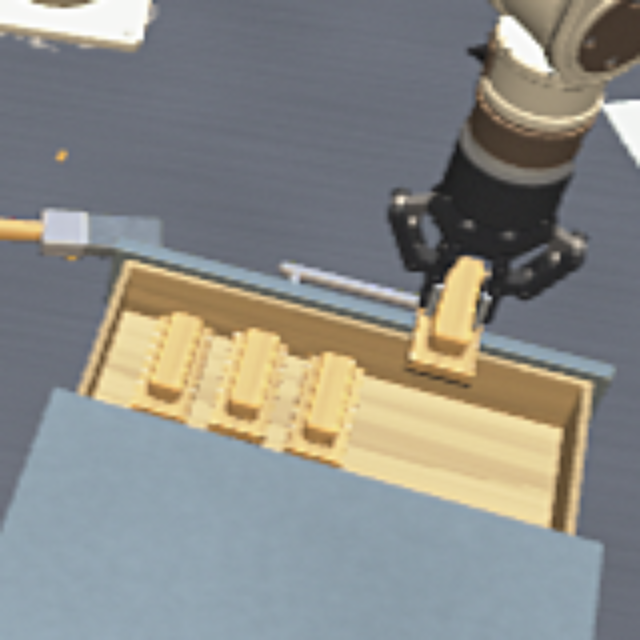

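>>> apply_moves(targets=[0.1,-0.007,0.002,0,0,0,0,0.2,-0.007,0.002,0,0,0,0,0.3,-0.007,0.002,0,0,0,0,0.4,-0.007,0.002,0,0,0,0,0.46,-0.007,0.002,0,0,0,0,0.5,-0.007,0.002,0,0,0,0,0.5,-0.007,0.002,0,0,0,0])

```text
clock: 32.18
eef_pos: [0.5419, 0.3594, 0.053]
tool_rot: [-0.468, 0.532, 0.469, 0.527]
ft_force: [0.0, 0.1, -1.8]
grip_width: 0.0245
```

```bash
python3 - <<'E'
from h import *
im,W,_=cloud('scene');st()
cv2.imwrite('pics/s23c.png',cv2.resize(im[160:300,320:480,::-1],None,fx=4,fy=4))
E
```

```text
t 32.23 p [0.5426 0.36   0.055 ] yaw 1.449 down [-0.003 -0.001 -1.   ] F [-0.1 -0.4 -0.9] g 0.0247 j [0.59 0.66 0.18 1.1  0.   0.71]
```

View pics/s23c.png

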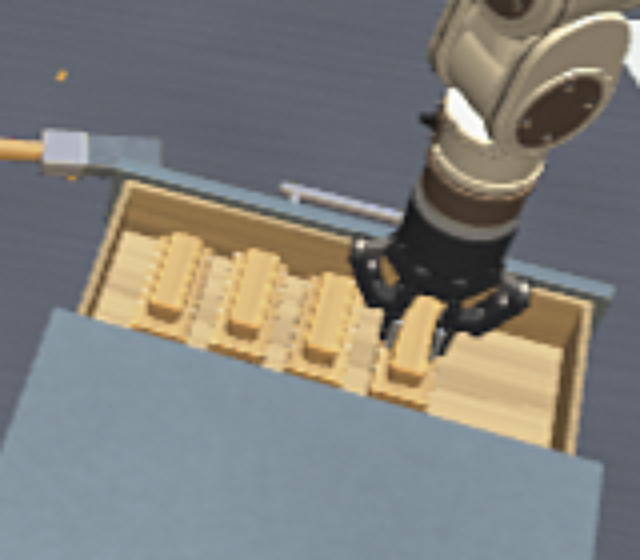

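>>> apply_moves(targets=[0.02,0,0,0,0,0,0,0.04,0,0,0,0,0,0,0.05,0,0,0,0,0,0,0.05,0,0,0,0,0,0])

```text
clock: 32.57
eef_pos: [0.5419, 0.3606, 0.0443]
tool_rot: [-0.469, 0.529, 0.469, 0.529]
ft_force: [-0.3, 0.5, -1.8]
grip_width: 0.0246
```

>>> apply_moves(targets=[0.004,0,0,0,0,0,0,0.008,0,0,0,0,0,0])

```text
clock: 32.73
eef_pos: [0.5422, 0.3609, 0.0429]
tool_rot: [-0.469, 0.529, 0.469, 0.529]
ft_force: [-0.9, 0.1, -0.6]
grip_width: 0.0245
```

>>> apply_moves(targets=[0,0,0,0,0,0,0,0,0,0,0,0,0,0.45,0,0,0,0,0,0,0.45,0,0,0,0,0,0,0.45,-0.02,0,0,0,0,0,0.45,-0.12,0,0,0,0,0,0.45,-0.25,0,0,0,0,0,0.45,-0.4,0,0,0,0,0,0.45,-0.55,0,0,0,0,0,0.45,-0.55,0,0,0,0,0,0.45])

```text
clock: 33.57
eef_pos: [0.5458, 0.3632, 0.1902]
tool_rot: [-0.47, 0.523, 0.468, 0.535]
ft_force: [1.2, 1.6, 2.0]
grip_width: 0.0385
```

```bash
python3 - <<'E'
from h import *
im,W,_=cloud('scene','s24');t,Wt,_=cloud('top','t24');st()
for W_ in(W,Wt):
  for k,(x,y) in dict(p2=(.468,-.347)).items():
    P=fit(W_,(x,y),.066,.085,.1); P=P[abs(P[:,1]-y)<.03];print(k,len(P),rect(P))
plan((.469,-.3465,.17),1.571+.037)
cv2.imwrite('pics/s24c.png',cv2.resize(im[120:320,280:500,::-1],None,fx=3,fy=3))
E
```

```text
t 33.67 p [0.5434 0.3616 0.1833] yaw 1.451 down [ 0.006  0.004 -1.   ] F [ 0.  -0.8 -0.6] g 0.0386 j [0.59 0.57 0.37 1.37 0.   0.71]
p2 148 (array([ 469.9, -345.2]), 83.1, 28.2, -0.004)
p2 203 (array([ 467.5, -348.2]), 78.6, 26.7, 0.061)
[0.014, -0.015, -0.949, -0.105, 0.008, 0.01] 8
[0.018, 0.035, -0.949, -0.105, 0.0, 0.0] 8
[0.018, 0.085, -0.946, -0.105, -0.0, -0.0] 8
```

View pics/s24c.png

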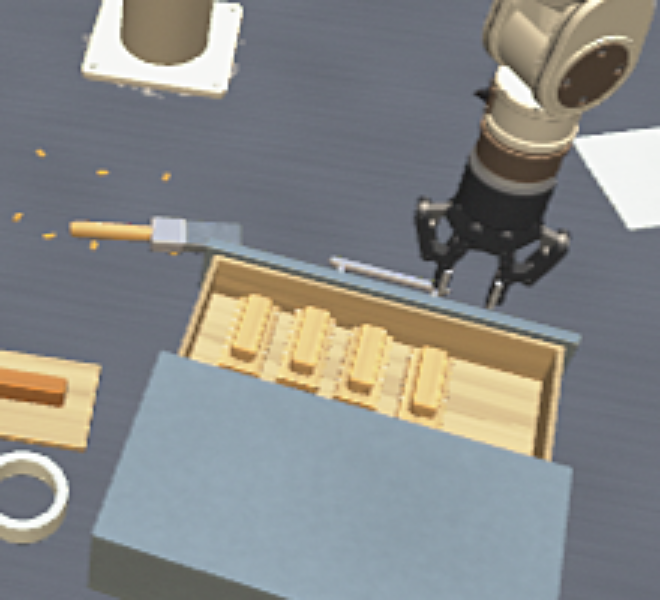

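>>> apply_moves(targets=[0.014,-0.015,-0.949,-0.105,0,0,0.45,0.014,-0.015,-0.949,-0.105,0,0,0.45,0.014,-0.015,-0.949,-0.105,0,0,0.45,0.014,-0.015,-0.949,-0.105,0,0,0.45,0.014,-0.015,-0.949,-0.105,0,0,0.45,0.014,-0.015,-0.949,-0.105,0,0,0.45])

```text
clock: 34.17
eef_pos: [0.515, 0.1212, 0.1746]
tool_rot: [-0.482, 0.519, 0.483, 0.516]
ft_force: [0.5, -0.2, -0.7]
grip_width: 0.0384
```

>>> apply_moves(targets=[0.018,0.035,-0.949,-0.105,0,0,0.45,0.018,0.035,-0.949,-0.105,0,0,0.45,0.018,0.035,-0.949,-0.105,0,0,0.45,0.018,0.035,-0.949,-0.105,0,0,0.45,0.018,0.035,-0.949,-0.105,0,0,0.45,0.018,0.035,-0.949,-0.105,0,0,0.45])

```text
clock: 34.67
eef_pos: [0.4904, -0.1143, 0.1703]
tool_rot: [-0.495, 0.505, 0.496, 0.504]
ft_force: [-0.2, -1.0, 0.2]
grip_width: 0.0381
```

>>> apply_moves(targets=[0.018,0.085,-0.946,-0.105,0,0,0.45,0.018,0.085,-0.946,-0.105,0,0,0.45,0.018,0.085,-0.946,-0.105,0,0,0.45,0.018,0.085,-0.946,-0.105,0,0,0.45,0.018,0.085,-0.946,-0.105,0,0,0.45,0.018,0.085,-0.946,-0.105,0,0,0.45,0.018,0.085,-0.946,-0.105,0,0,0.45])

```text
clock: 35.25
eef_pos: [0.4654, -0.3527, 0.165]
tool_rot: [-0.507, 0.493, 0.508, 0.492]
ft_force: [0.7, 0.6, -0.6]
grip_width: 0.0386
```

```bash
python3 - <<'E'
from h import *
im,W,_=cloud('scene','s25');st()
P=fit(W,(.468,-.347),.066,.085,.055); P=P[abs(P[:,1]+.347)<.03];print(rect(P))
plan((.469,-.3465,.056),1.571+.037)
E
```

```text
t 35.3 p [ 0.4658 -0.3498  0.165 ] yaw 1.603 down [-0.003  0.002 -1.   ] F [ 0.3  0.5 -0.8] g 0.0383 j [-0.64  0.44  0.12  1.25 -0.   -0.68]
(array([ 470.3, -344.7]), 84.8, 26.6, 0.018)
[0.436, -0.015, 0.012, -0.01, 0.004, -0.005] 5
```

>>> apply_moves(targets=[0.15,-0.013,0.012,0,0,0,0.45,0.3,-0.013,0.012,0,0,0,0.45,0.4,-0.013,0.012,0,0,0,0.45,0.436,-0.013,0.012,0,0,0,0.45,0.436,-0.013,0.012,0,0,0,0.45,0.436,-0.013,0.012,0,0,0,0,0.436,-0.013,0.012,0,0,0,0,0.436,-0.013,0.012,0,0,0,0,0.436,-0.013,0.012,0,0,0,0,0.436,-0.013,0.012,0,0,0,0])

```text
clock: 36.13
eef_pos: [0.4711, -0.3447, 0.0591]
tool_rot: [0.51, -0.49, -0.509, -0.491]
ft_force: [0.4, 0.3, -2.0]
grip_width: 0.0241
```

>>> apply_moves(targets=[-0.16,0,0,0,0,0,0,-0.32,0,0,0,0,0,0,-0.48,0,0,0,0,0,0,-0.5,0,0,0,0,0,0,-0.5,0,0,0,0,0,0])

```text
clock: 36.55
eef_pos: [0.4729, -0.3461, 0.1879]
tool_rot: [0.512, -0.49, -0.506, -0.491]
ft_force: [-0.6, -0.1, -1.4]
grip_width: 0.0247
```

```bash
python3 - <<'E'
from h import *
im,W,_=cloud('scene','s26');st()
plan((*slot(.125),.18),1.451)
E
```

```text
t 36.6 p [ 0.4715 -0.3451  0.185 ] yaw 1.608 down [ 0.003 -0.002 -1.   ] F [ 0.4  0.3 -1.4] g 0.0243 j [-0.63  0.43  0.15  1.29  0.   -0.67]
[0.003, -0.105, 0.764, 0.078, -0.005, 0.006] 7
[0.005, -0.075, 0.768, 0.078, 0.0, 0.0] 7
[0.005, -0.045, 0.77, 0.078, 0.0, 0.0] 7
[0.005, -0.014, 0.771, 0.078, 0.0, 0.0] 7
```

View pics/s26.png

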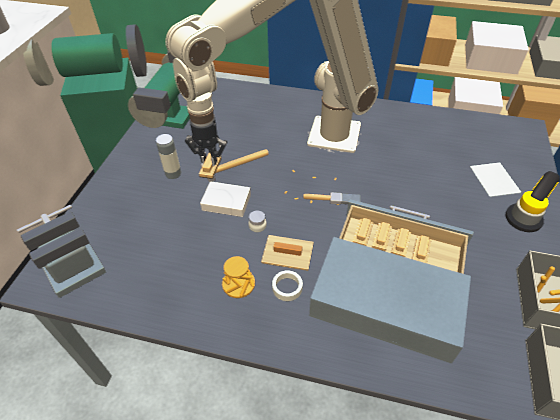

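>>> apply_moves(targets=[0,-0.02,0.15,0.01,0,0,0,0,-0.04,0.3,0.03,0,0,0,0,-0.06,0.45,0.05,0,0,0,0,-0.08,0.6,0.06,0,0,0,0,-0.105,0.764,0.078,0,0,0])

```text
clock: 37.02
eef_pos: [0.4879, -0.151, 0.1807]
tool_rot: [-0.498, 0.502, 0.501, 0.5]
ft_force: [1.4, 0.3, -0.6]
grip_width: 0.0247
```

>>> apply_moves(targets=[0,-0.015,0.15,0.01,0,0,0,0,-0.03,0.3,0.03,0,0,0,0,-0.045,0.45,0.05,0,0,0,0,-0.06,0.6,0.06,0,0,0,0,-0.075,0.768,0.078,0,0,0])

```text
clock: 37.43
eef_pos: [0.5071, 0.0401, 0.1808]
tool_rot: [-0.488, 0.512, 0.49, 0.509]
ft_force: [0.6, 0.4, -1.9]
grip_width: 0.0245
```

>>> apply_moves(targets=[0,-0.01,0.15,0.01,0,0,0,0,-0.02,0.3,0.03,0,0,0,0,-0.03,0.45,0.05,0,0,0,0,-0.037,0.6,0.06,0,0,0,0,-0.045,0.77,0.078,0,0,0])

```text
clock: 37.85
eef_pos: [0.5262, 0.2305, 0.1805]
tool_rot: [-0.479, 0.522, 0.48, 0.518]
ft_force: [1.1, -0.1, -0.9]
grip_width: 0.0245
```

>>> apply_moves(targets=[0,0,0.15,0.01,0,0,0,0,-0.005,0.3,0.03,0,0,0,0,-0.01,0.45,0.05,0,0,0,0,-0.012,0.6,0.06,0,0,0,0,-0.014,0.77,0.078,0,0,0,0,-0.014,0.77,0.078,0,0,0])

```text
clock: 38.35
eef_pos: [0.5444, 0.4282, 0.1771]
tool_rot: [-0.47, 0.529, 0.472, 0.526]
ft_force: [-0.2, -1.4, -2.5]
grip_width: 0.0248
```

```bash
python3 - <<'E'
from h import *
im,W,_=cloud('scene','s27');st()
plan((*slot(.125),.055),1.451)
cv2.imwrite('pics/s27c.png',cv2.resize(im[120:320,280:500,::-1],None,fx=3,fy=3))
E
```

```text
t 38.4 p [0.5445 0.4248 0.1775] yaw 1.457 down [-0.006 -0.003 -1.   ] F [ 0.5 -0.7 -2.6] g 0.0244 j [0.66 0.67 0.53 1.44 0.   0.78]
[0.49, -0.017, -0.005, 0.013, -0.008, -0.011] 5
```

View pics/s27c.png

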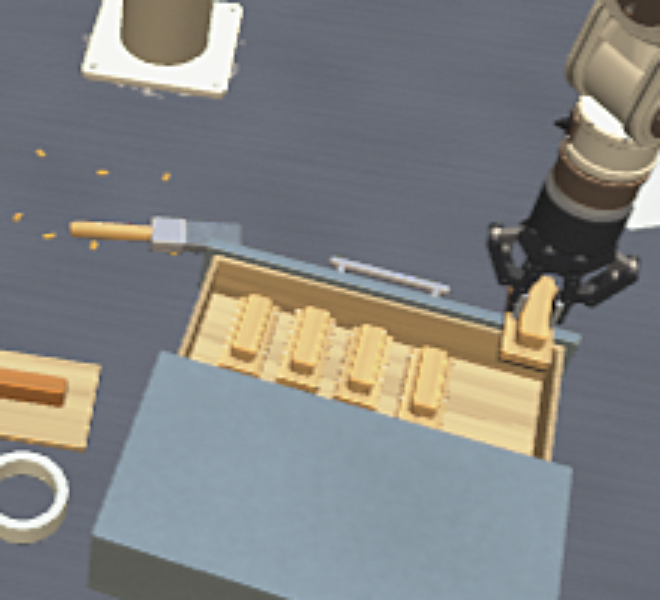

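>>> apply_moves(targets=[0,-0.017,-0.01,0,0,0,0,0.12,-0.017,-0.01,0,0,0,0,0.24,-0.017,-0.01,0,0,0,0,0.36,-0.017,-0.01,0,0,0,0,0.45,-0.017,-0.01,0,0,0,0,0.48,-0.017,-0.01,0,0,0,0,0.48,-0.017,-0.01,0,0,0,0])

```text
clock: 38.98
eef_pos: [0.5491, 0.4149, 0.06]
tool_rot: [-0.469, 0.532, 0.469, 0.527]
ft_force: [-0.6, 0.5, -1.1]
grip_width: 0.0245
```

```bash
python3 - <<'E'
from h import *
im,W,_=cloud('scene');st()
cv2.imwrite('pics/s28c.png',cv2.resize(im[160:300,340:500,::-1],None,fx=4,fy=4))
E
```

```text
t 39.03 p [0.5504 0.4163 0.0625] yaw 1.45 down [-0.002 -0.002 -1.   ] F [ 0.2  0.3 -0.6] g 0.0243 j [ 0.65  0.72  0.33  1.18 -0.    0.77]
```

View pics/s28c.png

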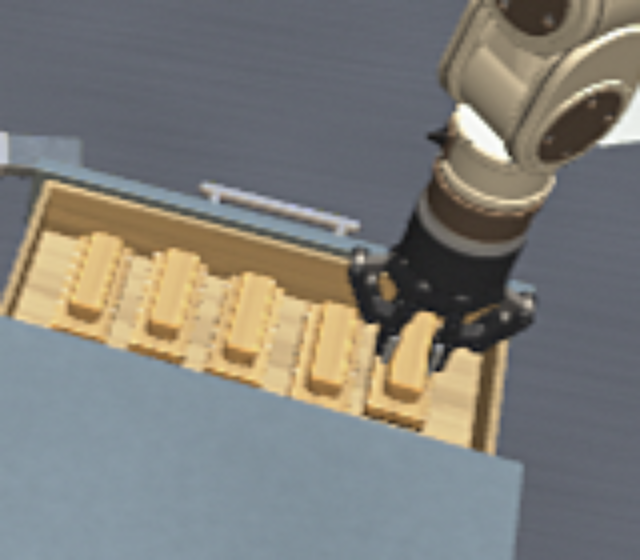

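>>> apply_moves(targets=[0.02,0,0,0,0,0,0,0.04,0,0,0,0,0,0,0.06,0,0,0,0,0,0,0.07,0,0,0,0,0,0,0.07,0,0,0,0,0,0])

```text
clock: 39.45
eef_pos: [0.5503, 0.4183, 0.0453]
tool_rot: [-0.469, 0.529, 0.469, 0.528]
ft_force: [0.4, 0.2, -1.1]
grip_width: 0.0244
```

>>> apply_moves(targets=[0.006,0,0,0,0,0,0,0.01,0,0,0,0,0,0])

```text
clock: 39.62
eef_pos: [0.5507, 0.4187, 0.0434]
tool_rot: [-0.47, 0.529, 0.469, 0.529]
ft_force: [0.3, -0.6, -1.2]
grip_width: 0.0244
```

```bash
python3 - <<'E'
from h import *
st()
E
```

```text
t 39.62 p [0.5507 0.4187 0.0434] yaw 1.452 down [ 0.  0. -1.] F [ 0.3 -0.6 -1.2] g 0.0244 j [ 0.65  0.74  0.31  1.14 -0.    0.77]
```

>>> apply_moves(targets=[0.006,0,0,0,0,0,0,0.006,0,0,0,0,0,0,0.006,0,0,0,0,0,0.45,0.006,0,0,0,0,0,0.45,0.006,0,0,0,0,0,0.45,-0.02,0,0,0,0,0,0.45,-0.12,0,0,0,0,0,0.45,-0.25,0,0,0,0,0,0.45,-0.4,0,0,0,0,0,0.45,-0.55,0,0,0,0,0,0.45,-0.55,0,0,0,0,0,0.45])

```text
clock: 40.53
eef_pos: [0.5542, 0.4211, 0.192]
tool_rot: [-0.47, 0.523, 0.469, 0.535]
ft_force: [0.6, 0.1, 2.9]
grip_width: 0.0381
```

```bash
python3 - <<'E'
from h import *
im,W,_=cloud('scene','s29');t,Wt,_=cloud('top','t29');st();np.savez('pics/c29.npz',Wt=Wt,Ws=W)
P=W.reshape(-1,3);P=P[np.isfinite(P).all(1)];q=np.stack([(P[:,:2]-DC)@ex,(P[:,:2]-DC)@ey,P[:,2]],1)
for y0 in(-.125,-.0625,0,.063,.121):
  g=q[(abs(q[:,1]-y0)<.009)&(abs(q[:,0])<.12)&(q[:,2]<.12)]
  print(y0,[(round(float(a),2),round(float(np.median(g[(abs(g[:,0]-a)<.005),2])),4)) for a in np.arange(-.12,.06,.02) if (abs(g[:,0]-a)<.005).any()])
cv2.imwrite('pics/s29c.png',cv2.resize(im[120:320,280:500,::-1],None,fx=3,fy=3))
# handle
for W_ in (W,Wt):
    P=W_.reshape(-1,3);P=P[np.isfinite(P).all(1)];q=np.stack([(P[:,:2]-DC)@ex,(P[:,:2]-DC)@ey,P[:,2]],1)
    m=(q[:,2]>.05)&(q[:,2]<.085)&(q[:,0]<-.145)&(q[:,0]>-.175)&(abs(q[:,1])<.058);print(m.sum(),q[m].mean(0).round(4))
E
```

```text
t 40.63 p [0.5521 0.4195 0.1848] yaw 1.452 down [ 0.006  0.004 -1.   ] F [-0.2  0.2 -0.9] g 0.0385 j [ 0.65  0.66  0.53  1.44 -0.    0.77]
-0.125 [(-0.12, 0.0867), (-0.1, 0.0706), (-0.08, 0.0569), (-0.06, 0.0602), (-0.04, 0.0597), (-0.02, 0.0579), (0.0, 0.0471)]
-0.0625 [(-0.12, 0.0888), (-0.1, 0.0722), (-0.08, 0.0594), (-0.06, 0.0596), (-0.04, 0.0598), (-0.02, 0.0595), (0.0, 0.037)]
0 [(-0.12, 0.0875), (-0.1, 0.0689), (-0.08, 0.058), (-0.06, 0.0597), (-0.04, 0.0585), (-0.02, 0.0587), (0.0, 0.0445)]
0.063 [(-0.12, 0.0877), (-0.1, 0.0588), (-0.06, 0.0592), (-0.04, 0.0597), (-0.02, 0.0586), (0.0, 0.0556)]
0.121 [(-0.12, 0.088), (-0.1, 0.0623), (-0.06, 0.0584), (-0.04, 0.0591), (-0.02, 0.0588), (0.0, 0.055), (0.02, 0.0411)]
111 [-0.1505  0.0007  0.0669]
117 [-0.1522 -0.0008  0.0651]
```

View pics/s29c.png

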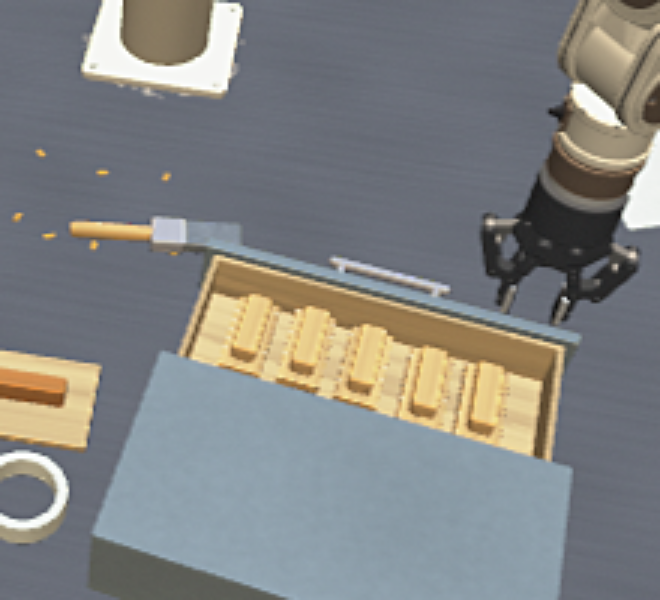

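```bash
python3 - <<'E'
from h import *
plan((*slot(0,-.159),.14),-.12)
E
```

```text
[0.043, 0.129, -0.123, 0.786, 0.012, 0.008] 6
[0.045, 0.072, -0.162, 0.786, 0.0, 0.0] 6
[0.045, 0.004, -0.178, 0.786, 0.0, 0.0] 6
[0.045, -0.064, -0.166, 0.786, 0.0, 0.0] 6
```

>>> apply_moves(targets=[0.03,0.129,-0.123,0.786,0,0,0.35,0.03,0.129,-0.123,0.786,0,0,0.35,0.03,0.129,-0.123,0.786,0,0,0.35,0.03,0.129,-0.123,0.786,0,0,0.35])

```text
clock: 40.97
eef_pos: [0.5127, 0.39, 0.1703]
tool_rot: [-0.357, 0.613, 0.356, 0.609]
ft_force: [-0.1, 0.8, -0.5]
grip_width: 0.0299
```

>>> apply_moves(targets=[0.04,0.072,-0.162,0.786,0,0,0.35,0.04,0.072,-0.162,0.786,0,0,0.35,0.04,0.072,-0.162,0.786,0,0,0.35,0.04,0.072,-0.162,0.786,0,0,0.35])

```text
clock: 41.3
eef_pos: [0.4788, 0.3648, 0.1623]
tool_rot: [-0.231, 0.669, 0.231, 0.668]
ft_force: [0.2, 0.9, 0.4]
grip_width: 0.0301
```

>>> apply_moves(targets=[0.04,0.004,-0.178,0.786,0,0,0.35,0.04,0.004,-0.178,0.786,0,0,0.35,0.04,0.004,-0.178,0.786,0,0,0.35,0.04,0.004,-0.178,0.786,0,0,0.35])

```text
clock: 41.63
eef_pos: [0.4441, 0.3387, 0.1533]
tool_rot: [-0.097, 0.7, 0.097, 0.701]
ft_force: [1.0, -0.2, -0.1]
grip_width: 0.0299
```

>>> apply_moves(targets=[0.04,-0.064,-0.166,0.786,0,0,0.35,0.04,-0.064,-0.166,0.786,0,0,0.35,0.04,-0.064,-0.166,0.786,0,0,0.35,0.04,-0.064,-0.166,0.786,0,0,0.35,0.04,-0.064,-0.166,0.786,0,0,0.35])

```text
clock: 42.05
eef_pos: [0.4099, 0.3132, 0.1444]
tool_rot: [0.041, 0.705, -0.04, 0.707]
ft_force: [0.1, -0.5, 1.4]
grip_width: 0.0301
```

```bash
python3 - <<'E'
from h import *
im,W,_=cloud('scene');st()
plan((*slot(0,-.159),.043),-.12)
cv2.imwrite('pics/s30c.png',cv2.resize(im[120:320,280:500,::-1],None,fx=3,fy=3))
E
```

```text
t 42.1 p [0.4099 0.3132 0.1443] yaw -0.115 down [ 0.003  0.002 -1.   ] F [-0.5  0.5 -1.4] g 0.0297 j [ 0.65  0.32 -0.12  1.13 -0.    2.34]
[0.405, -0.001, -0.002, 0.011, 0.005, -0.005] 5
```

View pics/s30c.png

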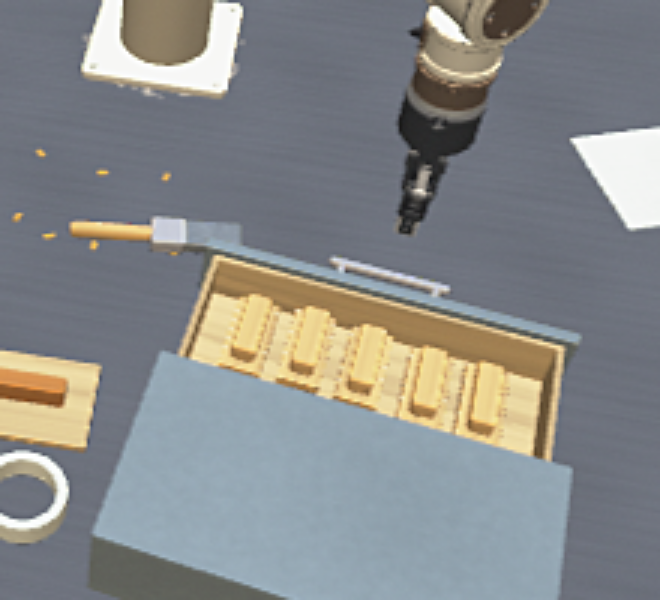

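>>> apply_moves(targets=[0.12,0,0,0.01,0,0,0.35,0.24,0,0,0.01,0,0,0.35,0.34,0,0,0.01,0,0,0.35,0.4,0,0,0.01,0,0,0.35,0.4,0,0,0.01,0,0,0.35,0.4,0,0,0.01,0,0,0.35])

```text
clock: 42.6
eef_pos: [0.4097, 0.3128, 0.0433]
tool_rot: [0.043, 0.705, -0.043, 0.706]
ft_force: [0.4, -0.5, -1.4]
grip_width: 0.0297
```

>>> apply_moves(targets=[0,0,0,0,0,0,0,0,0,0,0,0,0,0,0,0,0,0,0,0,0,0,0,0,0,0,0,0,0,0,0,0,0,0,0])

```text
clock: 43.02
eef_pos: [0.415, 0.3123, 0.0445]
tool_rot: [0.045, 0.701, -0.044, 0.71]
ft_force: [15.6, -3.7, -8.0]
grip_width: 0.0086
```

```bash
python3 - <<'E'
from h import *
st()
E
```

```text
t 43.02 p [0.415  0.3123 0.0445] yaw -0.126 down [ 0.013 -0.    -1.   ] F [15.6 -3.7 -8. ] g 0.0086 j [ 0.65  0.43 -0.25  0.88 -0.01  2.35]
```

>>> apply_moves(targets=[0,0,0.02,0,0,0,0,0,0,0.05,0,0,0,0,0,0,0.09,0,0,0,0,0,0,0.13,0,0,0,0,0,0,0.17,0,0,0,0,0,0,0.21,0,0,0,0,0,0,0.25,0,0,0,0,0,0,0.29,0,0,0,0,0,0,0.33,0,0,0,0,0,0,0.37,0,0,0,0,0,0,0.4,0,0,0,0,0,0,0.4,0,0,0,0])

```text
clock: 44.02
eef_pos: [0.5106, 0.3007, 0.0444]
tool_rot: [0.045, 0.704, -0.043, 0.707]
ft_force: [1.6, 3.6, 6.0]
grip_width: 0.009
```

>>> apply_moves(targets=[0,0,0.03,0,0,0,0,0,0,0.06,0,0,0,0,0,0,0.09,0,0,0,0,0,0,0.12,0,0,0,0,0,0,0.15,0,0,0,0,0,0,0.18,0,0,0,0,0,0,0.21,0,0,0,0,0,0,0.24,0,0,0,0,0,0,0.255,0,0,0,0,0,0,0.255,0,0,0,0])

```text
clock: 44.85
eef_pos: [0.5723, 0.2933, 0.0444]
tool_rot: [0.045, 0.705, -0.042, 0.707]
ft_force: [1.5, 5.5, 5.0]
grip_width: 0.0091
```

```bash
python3 - <<'E'
from h import *
st();o=bot.get_obs();print((np.array(o['eef_pos'])[:2]-[.4155,.3126])@ex)
E
```

```text
t 44.85 p [0.5723 0.2933 0.0444] yaw -0.124 down [ 0.003  0.004 -1.   ] F [1.5 5.5 5. ] g 0.0091 j [0.47 0.65 0.13 1.05 0.   2.17]
0.15800935294668114
```

>>> apply_moves(targets=[0,0,0.01,0,0,0,0,0,0,0.02,0,0,0,0,0,0,0.03,0,0,0,0,0,0,0.035,0,0,0,0,0,0,0.035,0,0,0,0])

```text
clock: 45.27
eef_pos: [0.5795, 0.2925, 0.0444]
tool_rot: [0.045, 0.706, -0.042, 0.706]
ft_force: [-0.6, 4.9, 5.6]
grip_width: 0.0089
```

>>> apply_moves(targets=[0,0,0.01,0,0,0,0,0,0,0.015,0,0,0,0,0,0,0.015,0,0,0,0])

```text
clock: 45.52
eef_pos: [0.5794, 0.2924, 0.0443]
tool_rot: [0.044, 0.708, -0.042, 0.703]
ft_force: [-9.7, 5.9, 12.2]
grip_width: 0.0089
```

```bash
python3 - <<'E'
from h import *
st();o=bot.get_obs();print((np.array(o['eef_pos'])[:2]-[.4155,.3126])@ex)
E
```

```text
t 45.52 p [0.5794 0.2924 0.0443] yaw -0.122 down [-0.006  0.004 -1.   ] F [-9.7  5.9 12.2] g 0.0089 j [0.46 0.66 0.16 1.07 0.01 2.16]
0.1651621957794053
```

>>> apply_moves(targets=[0,0,-0.008,0,0,0,0,0,0,-0.008,0,0,0,0.35,0,0,-0.01,0,0,0,0.35,0,0,-0.01,0,0,0,0.35,0,0,-0.01,0,0,0,0.35,-0.08,0,-0.01,0,0,0,0.35,-0.2,0,-0.01,0,0,0,0.35,-0.36,0,-0.01,0,0,0,0.35,-0.52,0,-0.01,0,0,0,0.35,-0.52,0,-0.01,0,0,0,0.35,-0.52,0,-0.01,0,0,0,0.35])

```text
clock: 46.43
eef_pos: [0.5821, 0.2902, 0.1762]
tool_rot: [0.045, 0.704, -0.044, 0.707]
ft_force: [-0.6, 0.7, -0.8]
grip_width: 0.03
```

```bash
python3 - <<'E'
from h import *
im,W,_=cloud('scene','s31');t,Wt,_=cloud('top','t31');st();np.savez('pics/c31.npz',Wt=Wt,Ws=W)
for W_ in (W,Wt):
    P=W_.reshape(-1,3);P=P[np.isfinite(P).all(1)];q=np.stack([(P[:,:2]-DC)@ex,(P[:,:2]-DC)@ey,P[:,2]],1)
    m=(q[:,2]>.05)&(q[:,2]<.085)&(q[:,0]<.025)&(q[:,0]>-.03)&(abs(q[:,1])<.058);print('handle',m.sum(),q[m].mean(0).round(4))
    m=(q[:,2]>.05)&(q[:,2]<.097)&(q[:,0]<.08)&(q[:,0]>.02)&(abs(abs(q[:,1])-.12)<.05);print('front',m.sum(),np.percentile(q[m],[2,50,98],axis=0).round(4).tolist() if m.sum() else '')
    P=fit(W_,(.625,-.05),.028,.048,.14);P=P[(abs(P[:,0]-.625)<.06)&(abs(P[:,1]+.05)<.075)];print('covgrip',rect(P),np.median(P[:,2]))
    P=fit(W_,(.465,-.31),.03,.047,.11); print('plate',rect(P),np.median(P[:,2]))
E
```

```text
t 46.53 p [0.5798 0.2893 0.1719] yaw -0.125 down [-0.002 -0.002 -1.   ] F [ 1.4 -0.1  0.4] g 0.0298 j [ 0.46  0.57  0.34  1.35 -0.    2.16]
handle 142 [0.0152 0.0001 0.0667]
front 92 [[0.0461, -0.1624, 0.0848], [0.0508, 0.0008, 0.089], [0.0721, 0.1647, 0.0964]]
covgrip (array([631.1, -47.2]), 88.8, 26.2, -1.524) 0.03819329006802685
plate (array([ 465.3, -308.7]), 150.1, 117.8, -1.534) 0.040806179594034875
handle 101 [ 0.0131 -0.01    0.0649]
front 268 [[0.048, -0.1675, 0.0537], [0.0547, -0.1203, 0.0856], [0.0778, -0.0721, 0.0965]]
covgrip (array([628. , -50.1]), 86.2, 22.9, -1.512) 0.03648634632353487
plate (array([ 465.3, -312.8]), 150.9, 110.5, -1.533) 0.03860213178856242
```

View pics/s31.png

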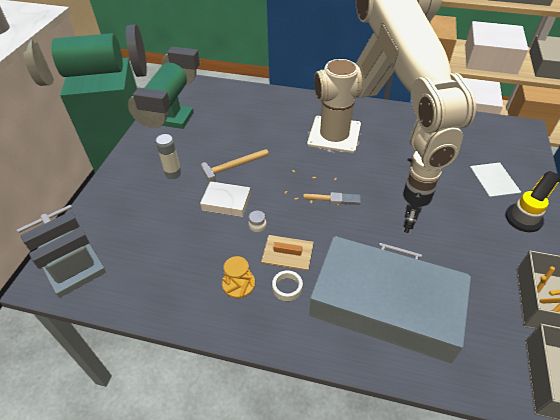

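View pics/t31.png

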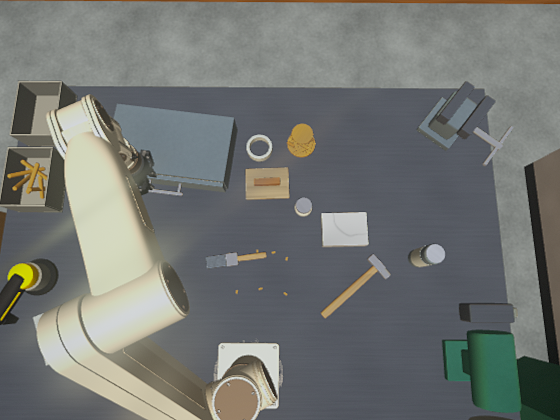

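```bash
cat >> h.py <<'E'
def planepts(name,mask,z):
    """pixel centres of mask -> world on plane z"""
    c=bot.camera_params(name);v,u=np.nonzero(mask)
    D=np.stack([(u-c['cx'])/c['fx'],-(v-c['cy'])/c['fy'],-np.ones(len(u))],-1)@c['T'][:3,:3].T
    o=c['T'][:3,3];s=(z-o[2])/D[:,2];return o+D*s[:,None]
def mom(P):
    c=P[:,:2].mean(0);C=np.cov((P[:,:2]-c).T);w,V=np.linalg.eigh(C);a=np.arctan2(V[1,1],V[0,1]);a=(a+np.pi/2)%np.pi-np.pi/2
    return (c*1000).round(1),round(float(a),3),(np.sqrt(12*w[::-1])*1000).round(1)
E
python3 - <<'E'
from h import *
for n in('top','scene'):
    Z=[];
    for i in range(3):
        p,W,d=cloud(n);Z.append(W)
    W=np.nanmedian(np.array(Z),0); 
    z=W[...,2];x=W[...,0];y=W[...,1]
    hsv=cv2.cvtColor(p,cv2.COLOR_RGB2HSV)
    pm=(z>.028)&(z<.055)&(abs(x-.465)<.08)&(abs(y+.31)<.1)
    print(n,'plate',pm.sum(),mom(planepts(n,pm,.04)))
    cm=(abs(x-.628)<.08)&(abs(y+.049)<.1)&(hsv[...,1]>70)&(hsv[...,0]<25)&(hsv[...,2]>80)
    cm=cv2.morphologyEx(cm.astype(np.uint8),cv2.MORPH_OPEN,np.ones((3,3)))
    k,l,s,_=cv2.connectedComponentsWithStats(cm);i=1+np.argmax(s[1:,4]);cm=l==i
    cm2=cv2.morphologyEx(cm.astype(np.uint8),cv2.MORPH_CLOSE,np.ones((9,9)))
    gm=(z>.024)&(z<.05)&(abs(x-.628)<.05)&(abs(y+.049)<.075)
    pp=planepts(n,cm2,.010);print('cov',cm.sum(),mom(pp),rect(pp)); print('grip',gm.sum(),mom(planepts(n,gm,.038)))
E
```

```text
top plate 1492 (array([ 463.6, -311.6]), -1.52, array([150.2, 110.3]))
cov 1120 (array([626.6, -55.2]), 1.488, array([141.5, 110.3])) (array([627. , -50.1]), 147.1, 108.2, -1.564)
grip 181 (array([626.4, -50.1]), -1.516, array([88.8, 24.7]))
scene plate 1089 (array([ 470.6, -307.1]), -1.542, array([152.1, 118.7]))
cov 1361 (array([632. , -47.6]), -1.535, array([149.7, 114.4])) (array([630.6, -48.5]), 150.7, 114.6, -1.525)
grip 229 (array([633.1, -46.2]), -1.536, array([89.8, 31.4]))
```

```bash
python3 - <<'E'
from h import *
plan((.6285,-.0485,.13),.046)
E
```

```text
[0.084, -0.659, 0.181, -0.171, -0.005, 0.003] 7
[0.083, -0.672, 0.124, -0.171, 0.0, 0.0] 7
```

>>> apply_moves(targets=[0.084,-0.659,0.181,-0.17,0,0,0.45,0.084,-0.659,0.181,-0.17,0,0,0.45,0.084,-0.659,0.181,-0.17,0,0,0.45,0.084,-0.659,0.181,-0.17,0,0,0.45,0.084,-0.659,0.181,-0.17,0,0,0.45])

```text
clock: 47.25
eef_pos: [0.6047, 0.1143, 0.1507]
tool_rot: [0.015, 0.708, -0.018, 0.706]
ft_force: [-0.1, 0.4, -0.9]
grip_width: 0.0384
```

>>> apply_moves(targets=[0.083,-0.672,0.124,-0.17,0,0,0.45,0.083,-0.672,0.124,-0.17,0,0,0.45,0.083,-0.672,0.124,-0.17,0,0,0.45,0.083,-0.672,0.124,-0.17,0,0,0.45,0.083,-0.672,0.124,-0.17,0,0,0.45,0.083,-0.672,0.124,-0.17,0,0,0.45,0.083,-0.672,0.124,-0.17,0,0,0.45])

```text
clock: 47.83
eef_pos: [0.6289, -0.0478, 0.131]
tool_rot: [-0.015, 0.707, 0.016, 0.707]
ft_force: [0.1, 0.9, -0.1]
grip_width: 0.0385
```

```bash
python3 - <<'E'
from h import *
im,W,_=cloud('scene','s32');st()
gm=fit(W,(.6285,-.0485),.026,.05,.06);print(rect(gm))
plan((.6285,-.0485,.014),.046)
cv2.imwrite('pics/s32c.png',cv2.resize(im[160:320,200:400,::-1],None,fx=3.5,fy=3.5))
E
```

```text
t 47.88 p [ 0.6291 -0.0468  0.1313] yaw 0.046 down [-0.001  0.001 -1.   ] F [-0.5  0.  -0.2] g 0.0384 j [-0.07  0.55  0.21  1.23  0.    1.45]
(array([630.1, -47. ]), 89.5, 25.4, -1.496)
[0.469, -0.007, -0.002, -0.0, -0.001, -0.002] 5
```

View pics/s32c.png

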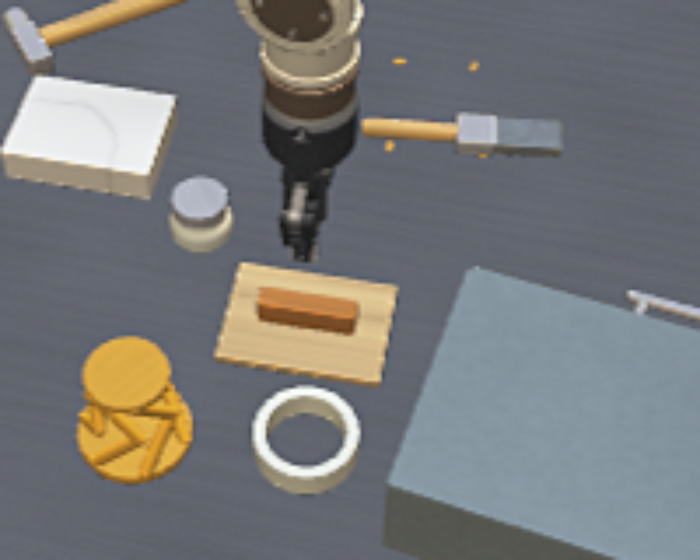

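>>> apply_moves(targets=[0.15,-0.006,0,0,0,0,0.45,0.3,-0.006,0,0,0,0,0.45,0.42,-0.006,0,0,0,0,0.45,0.465,-0.006,0,0,0,0,0.45,0.465,-0.006,0,0,0,0,0.45,0.465,-0.006,0,0,0,0,0,0.465,-0.006,0,0,0,0,0,0.465,-0.006,0,0,0,0,0,0.465,-0.006,0,0,0,0,0,0.465,-0.006,0,0,0,0,0])

```text
clock: 48.72
eef_pos: [0.6307, -0.0493, 0.0171]
tool_rot: [-0.016, 0.706, 0.016, 0.708]
ft_force: [1.3, 1.9, 1.1]
grip_width: 0.021
```

>>> apply_moves(targets=[-0.15,0,0,0,0,0,0,-0.3,0,0,0,0,0,0,-0.4,0,0,0,0,0,0,-0.44,0,0,0,0,0,0,-0.44,0,0,0,0,0,0])

```text
clock: 49.13
eef_pos: [0.6316, -0.0498, 0.1291]
tool_rot: [-0.016, 0.704, 0.016, 0.71]
ft_force: [-0.0, -0.6, -2.9]
grip_width: 0.0207
```

```bash
python3 - <<'E'
from h import *
im,W,_=cloud('scene','s33');st()
plan((.4655,-.3110,.125),.036)
cv2.imwrite('pics/s33c.png',cv2.resize(im[160:320,200:400,::-1],None,fx=3.5,fy=3.5))
E
```

```text
t 49.18 p [ 0.6299 -0.0496  0.1263] yaw 0.045 down [ 0.003 -0.    -1.   ] F [ 0.6  1.2 -2.8] g 0.0207 j [-0.08  0.56  0.2   1.21 -0.    1.45]
[0.002, -0.507, -0.352, 0.009, 0.005, 0.001] 6
[0.003, -0.509, -0.35, 0.009, 0.0, 0.0] 6
```

View pics/s33c.png

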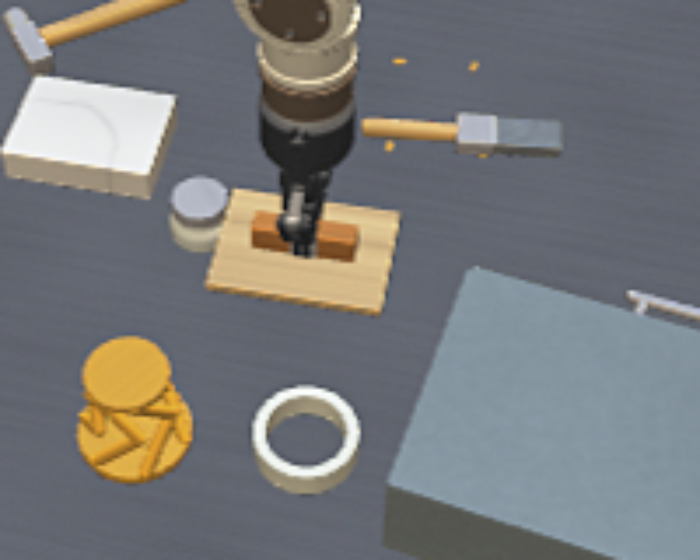

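>>> apply_moves(targets=[0,-0.08,-0.055,0,0,0,0,0,-0.16,-0.11,0,0,0,0,0,-0.24,-0.17,0,0,0,0,0,-0.33,-0.23,0,0,0,0,0,-0.42,-0.29,0.01,0,0,0,0,-0.507,-0.352,0.01,0,0,0])

```text
clock: 49.68
eef_pos: [0.5442, -0.1803, 0.1218]
tool_rot: [-0.014, 0.709, 0.015, 0.705]
ft_force: [0.0, 0.4, -2.7]
grip_width: 0.0205
```

>>> apply_moves(targets=[0,-0.08,-0.055,0,0,0,0,0,-0.16,-0.11,0,0,0,0,0,-0.24,-0.17,0,0,0,0,0,-0.33,-0.23,0,0,0,0,0,-0.42,-0.29,0.01,0,0,0,0,-0.48,-0.33,0.01,0,0,0,0,-0.509,-0.35,0.01,0,0,0,0,-0.509,-0.35,0.01,0,0,0,0,-0.509,-0.35,0.01,0,0,0])

```text
clock: 50.43
eef_pos: [0.4639, -0.3099, 0.1236]
tool_rot: [-0.011, 0.708, 0.013, 0.706]
ft_force: [-0.1, 0.0, -2.4]
grip_width: 0.0207
```

```bash
python3 - <<'E'
from h import *
im,W,_=cloud('scene','s34');st()
P=fit(W,(.4655,-.311),.108,.130,.12)
z=P[:,2];print(np.histogram(z,8));P=fit(W,(.4655,-.311),.115,.128,.12);print(rect(P),np.median(P[:,2]))
A=np.c_[P[:,:2],np.ones(len(P))];print(np.linalg.lstsq(A,P[:,2],rcond=None)[0])
plan((.4655,-.3110,.07),.036)
cv2.imwrite('pics/s34c.png',cv2.resize(im[100:260,130:330,::-1],None,fx=3.5,fy=3.5))
E
```

```text
t 50.48 p [ 0.4645 -0.3095  0.124 ] yaw 0.036 down [-0.001  0.002 -1.   ] F [-0.1  0.  -2.2] g 0.0207 j [-0.59  0.42 -0.02  1.13  0.    0.95]
(array([ 20,  60, 190, 318, 169,  36,  13,  19]), array([0.10818219, 0.11090248, 0.11362277, 0.11634306, 0.11906335,
       0.12178364, 0.12450393, 0.12722422, 0.12994451]))
(array([ 467.6, -308.5]), 150.6, 115.0, -1.54) 0.11817566271641511
[-0.00182307  0.00417257  0.12060972]
[0.216, -0.007, 0.004, -0.001, -0.003, -0.004] 4
```

View pics/s34c.png

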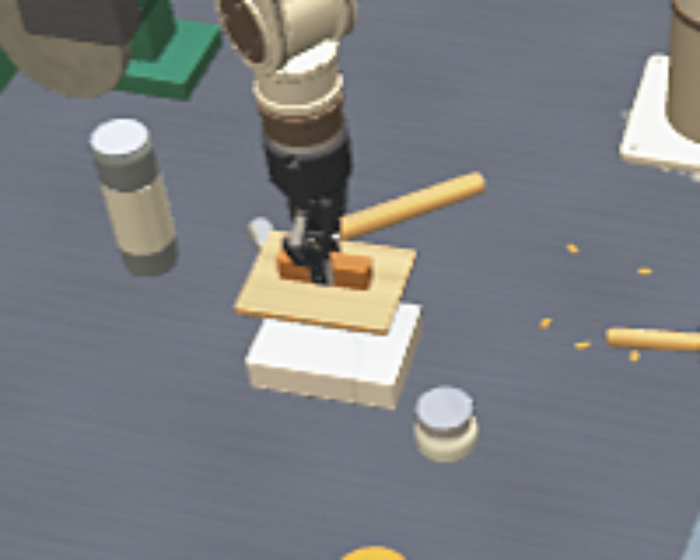

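>>> apply_moves(targets=[0.08,-0.005,0.004,0,0,0,0,0.16,-0.005,0.004,0,0,0,0,0.22,-0.005,0.004,0,0,0,0,0.25,-0.005,0.004,0,0,0,0,0.25,-0.005,0.004,0,0,0,0,0.25,-0.005,0.004,0,0,0,0])

```text
clock: 50.98
eef_pos: [0.4662, -0.311, 0.0626]
tool_rot: [-0.013, 0.707, 0.013, 0.707]
ft_force: [-0.8, 0.5, -2.3]
grip_width: 0.0207
```

```bash
python3 - <<'E'
from h import *
im,W,_=cloud('scene','s35');t,Wt,_=cloud('top','t35');st()
P=fit(W,(.4655,-.311),.046,.066,.12);print(rect(P),np.median(P[:,2]))
P=fit(Wt,(.4655,-.311),.046,.062,.12);print(rect(P),np.median(P[:,2]))
cv2.imwrite('pics/s35c.png',cv2.resize(im[160:230,180:270,::-1],None,fx=8,fy=8,interpolation=2))
cv2.imwrite('pics/t35c.png',cv2.resize(t[190:260,300:390,::-1],None,fx=8,fy=8,interpolation=2))
E
```

```text
t 51.08 p [ 0.4669 -0.312   0.0639] yaw 0.036 down [ 0.002 -0.001 -1.   ] F [ 1.1  0.8 -2.3] g 0.0209 j [-0.59  0.48 -0.1   0.99  0.    0.95]
(array([ 468.2, -310.9]), 152.8, 115.2, -1.535) 0.05667719916273839
(array([ 493. , -261.8]), 54.5, 46.0, -0.01) 0.05531706882163556
```

View pics/s35c.png

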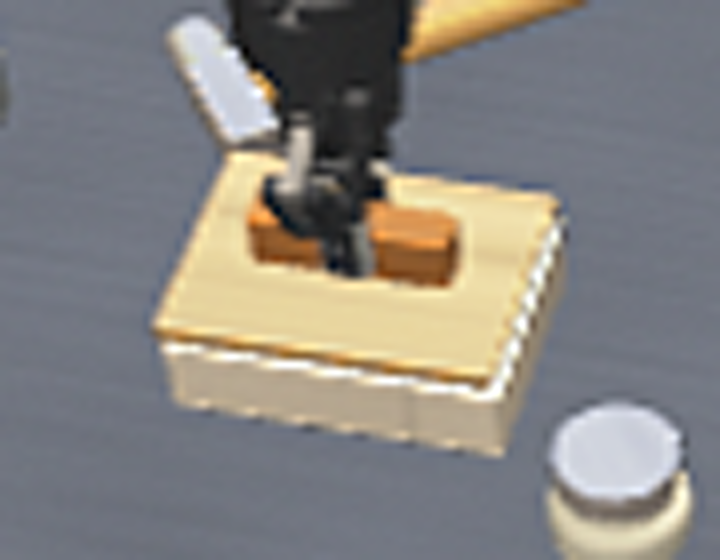

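View pics/t35c.png

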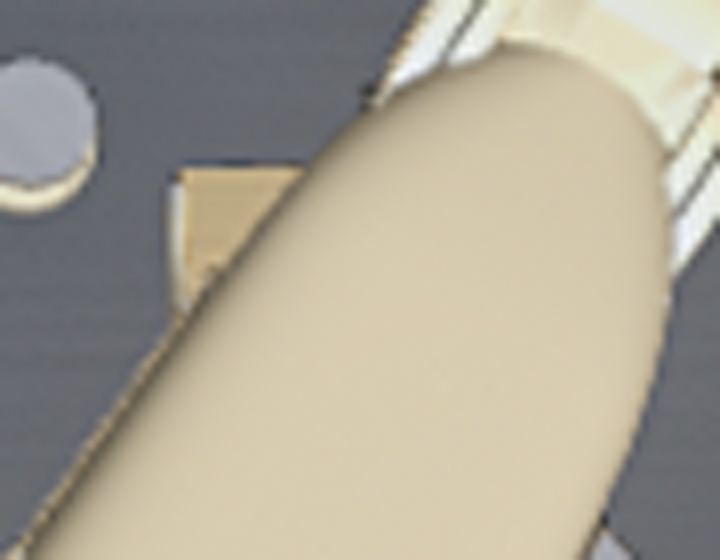

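>>> apply_moves(targets=[0,0.008,-0.005,0,0,0,0,0.01,0.008,-0.005,0,0,0,0,0.02,0.008,-0.005,0,0,0,0,0.028,0.008,-0.005,0,0,0,0,0.028,0.008,-0.005,0,0,0,0])

```text
clock: 51.5
eef_pos: [0.4647, -0.3101, 0.057]
tool_rot: [-0.013, 0.707, 0.012, 0.707]
ft_force: [-1.5, 1.4, 4.6]
grip_width: 0.0204
```

```bash
python3 - <<'E'
from h import *
im,W,_=cloud('scene','s36');st()
P=fit(W,(.4655,-.311),.043,.066,.12);print(rect(P),np.median(P[:,2]))
cv2.imwrite('pics/s36c.png',cv2.resize(im[160:230,180:270,::-1],None,fx=8,fy=8,interpolation=2))
E
```

```text
t 51.55 p [ 0.4647 -0.3101  0.057 ] yaw 0.035 down [ 0.001 -0.001 -1.   ] F [-1.3  1.5  4.9] g 0.0205 j [-0.59  0.49 -0.11  0.97  0.    0.95]
(array([ 466.5, -309. ]), 151.2, 115.8, -1.536) 0.05109543782731063
```

View pics/s36c.png

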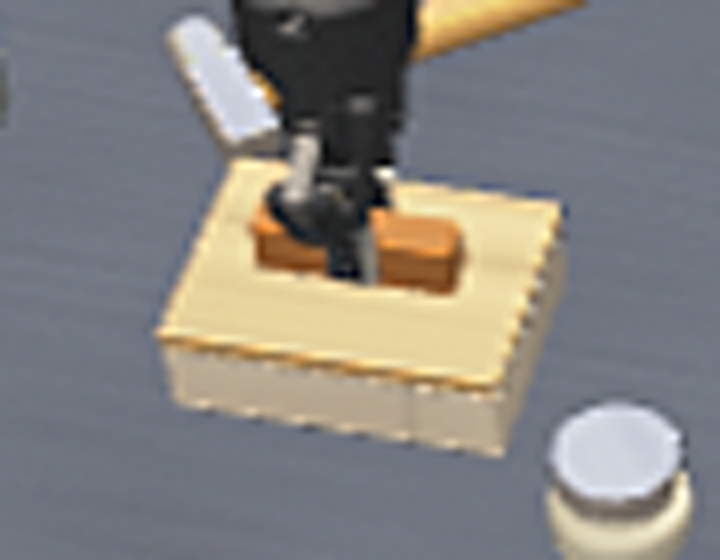

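>>> apply_moves(targets=[0,0,0,0,0,0,0.45,0,0,0,0,0,0,0.45,0,0,0,0,0,0,0.45,-0.03,0,0,0,0,0,0.45,-0.15,0,0,0,0,0,0.45,-0.3,0,0,0,0,0,0.45,-0.45,0,0,0,0,0,0.45,-0.6,0,0,0,0,0,0.45,-0.6,0.4,0,0,0,0,0.45,-0.6,0.8,0,0,0,0,0.45,-0.6,1,0,0,0,0,0.45,-0.6,1,0,0,0,0,0.45])

```text
clock: 52.55
eef_pos: [0.4585, -0.1421, 0.2066]
tool_rot: [-0.012, 0.706, 0.012, 0.708]
ft_force: [0.8, 0.3, -0.2]
grip_width: 0.0384
```

>>> apply_moves(targets=[0,0.8,-0.4,0,0,0,0.45,0,0.8,-0.4,0,0,0,0.45,0,0.8,-0.4,0,0,0,0.45,0,0.8,-0.4,0,0,0,0.45,0,0.8,-0.4,0,0,0,0.45,0,0.8,-0.4,0,0,0,0.45,0,0.8,-0.4,0,0,0,0.45])

```text
clock: 53.13
eef_pos: [0.3499, 0.0553, 0.2064]
tool_rot: [-0.014, 0.707, 0.015, 0.707]
ft_force: [-0.1, -0.4, 0.6]
grip_width: 0.0382
```

```bash
python3 - <<'E'
from h import *
st()
for n in('top','scene'):
    Z=[]
    for i in range(3):
        im,W,_=cloud(n);Z.append(W)
    W=np.nanmedian(Z,0);np.save(f'pics/W37{n}.npy',W);cv2.imwrite(f'pics/{n}37.png',im[:,:,::-1])
    P=fit(W,(.4655,-.311),.043,.066,.12);print(n,rect(P),np.median(P[:,2]))
    P=fit(W,(.4655,-.311),.025,.066,.12);print(n,rect(P))
im=cv2.imread('pics/scene37.png');cv2.imwrite('pics/s37c.png',cv2.resize(im[160:230,180:270],None,fx=8,fy=8,interpolation=2))
im=cv2.imread('pics/top37.png');cv2.imwrite('pics/t37c.png',cv2.resize(im[190:260,300:390],None,fx=8,fy=8,interpolation=2))
E
```

```text
t 53.13 p [0.3499 0.0553 0.2064] yaw 0.04 down [ 0.     0.001 -1.   ] F [-0.1 -0.4  0.6] g 0.0382 j [ 0.16 -0.04 -0.37  1.23  0.    1.69]
top (array([ 466.6, -312.7]), 150.7, 110.5, -1.535) 0.04877117863699021
top (array([ 465.9, -312.6]), 150.9, 111.9, -1.536)
scene (array([ 465.7, -309.8]), 151.1, 115.4, -1.519) 0.051349537310113935
scene (array([ 466.1, -309.6]), 151.7, 115.3, -1.535)
```

View pics/s37c.png

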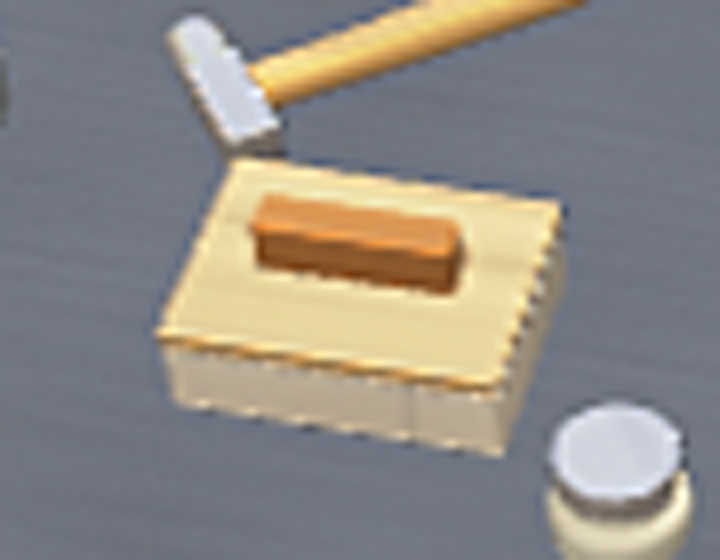

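View pics/t37c.png

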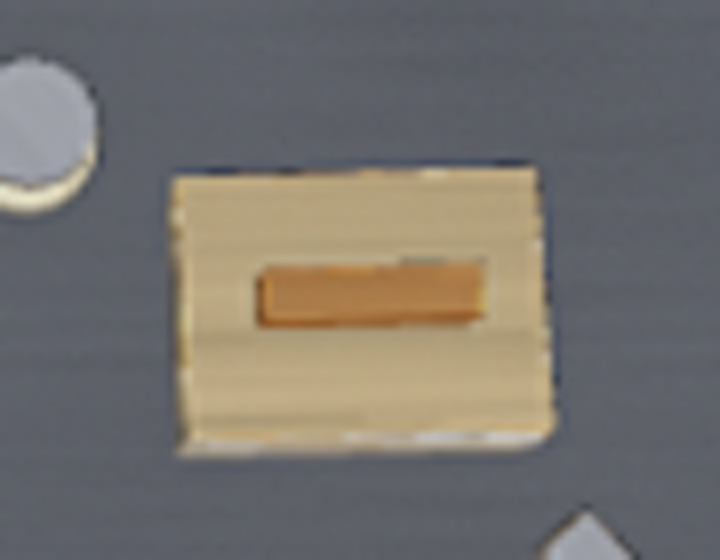

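```bash
python3 - <<'E'
from h import *
a=np.load('pics/c31.npz');a2=np.load('pics/c29.npz')
for n,k in(('top','Wt'),('scene','Ws')):
    for dz in(.006,.01):
      for nm,W,zt in(('plate31',a[k],.04),('plate29',a2[k],.04),('cover',np.load(f'pics/W37{n}.npy'),.05)):
        b={'top':-.0013,'scene':.001}[n]
        m=(W[...,2]>zt+b-dz)&(W[...,2]<zt+.1)&(abs(W[...,0]-.4655)<.085)&(abs(W[...,1]+.311)<.1)
        m=cv2.morphologyEx(m.astype(np.uint8),cv2.MORPH_CLOSE,np.ones((5,5)))
        P=planepts(n,m,zt);print(n,dz,nm,m.sum(),mom(P),rect(P))
E
```

```text
top 0.006 plate31 1487 (array([ 463.8, -311.7]), -1.523, array([150.2, 110.1])) (array([ 464.4, -311.7]), 149.9, 109.8, -1.53)
top 0.006 plate29 1488 (array([ 463.7, -311.6]), -1.522, array([150.2, 110.2])) (array([ 464.4, -311.7]), 149.9, 109.8, -1.529)
top 0.006 cover 1513 (array([ 465.3, -311.6]), -1.527, array([149.8, 110.3])) (array([ 465.8, -311.7]), 150.0, 110.3, -1.535)
top 0.01 plate31 1496 (array([ 463.5, -311.4]), -1.518, array([150.3, 110.4])) (array([ 464. , -311.4]), 150.2, 110.5, -1.542)
top 0.01 plate29 1498 (array([ 463.5, -311.4]), -1.517, array([150.2, 110.6])) (array([ 463.9, -311.4]), 150.2, 110.6, -1.542)
top 0.01 cover 1526 (array([ 464.8, -311.7]), -1.532, array([150.2, 111.2])) (array([ 464.9, -311.7]), 150.3, 112.0, -1.536)
scene 0.006 plate31 1032 (array([ 468.4, -308.2]), -1.543, array([150.2, 114.2])) (array([ 467.8, -308.3]), 151.3, 116.4, -1.542)
scene 0.006 plate29 1035 (array([ 468.5, -308.5]), -1.52, array([149.7, 114.5])) (array([ 467.8, -308.5]), 151.0, 116.4, -1.542)
scene 0.006 cover 1043 (array([ 469.1, -308.4]), -1.536, array([150.9, 114.4])) (array([ 468.7, -309. ]), 150.9, 115.8, -1.532)
scene 0.01 plate31 1076 (array([ 470.2, -307.6]), -1.536, array([151.5, 117.9])) (array([ 469.2, -307.6]), 152.9, 119.3, -1.546)
scene 0.01 plate29 1079 (array([ 470.2, -307.6]), -1.538, array([151.7, 118.4])) (array([ 457.2, -310.4]), 155.9, 146.1, -1.53)
scene 0.01 cover 1068 (array([ 470.2, -307.7]), -1.554, array([152.1, 116.2])) (array([ 469.1, -308.3]), 152.3, 116.8, -1.533)
```

View pics/scene37.png

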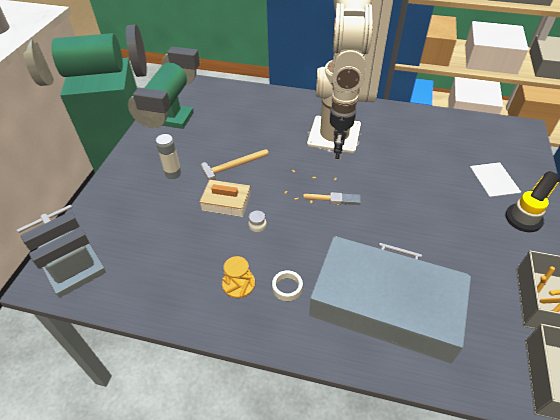

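View pics/top37.png

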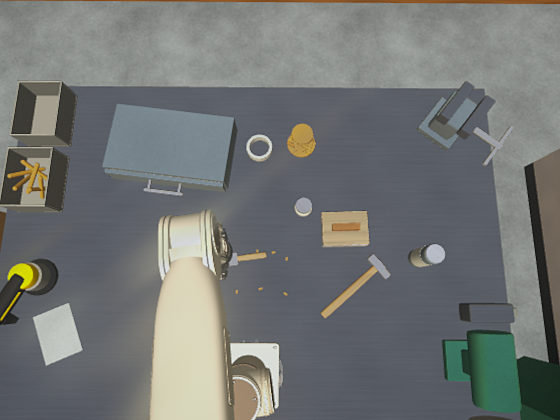

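```bash
python3 - <<'E'
from h import *
W=np.load('pics/W37scene.npy');P=W.reshape(-1,3);P=P[np.isfinite(P).all(1)];q=np.stack([(P[:,:2]-DC)@ex,(P[:,:2]-DC)@ey,P[:,2]],1)
m=(q[:,2]>.05)&(q[:,2]<.085)&(q[:,0]<.025)&(q[:,0]>-.03)&(abs(q[:,1])<.058);print(q[m].mean(0))
a=cv2.imread('pics/scene0.png').astype(int);b=cv2.imread('pics/scene37.png').astype(int)
for k,(u0,v0,u1,v1) in dict(hammer=(200,145,275,180),brush=(285,185,362,207),tape=(270,268,305,302),cast=(218,255,258,298),paste=(246,208,268,232),spray=(155,130,182,182)).items(): print(k,abs(a-b)[v0:v1,u0:u1].mean().round(2))
E
```

```text
[ 1.55429600e-02 -2.33126927e-05  6.70699841e-02]
hammer 2.42
brush 5.82
tape 2.66
cast 2.16
paste 2.56
spray 2.04
```

```bash
python3 - <<'E'
import cv2,numpy as np
a=[cv2.resize(cv2.imread(f'pics/{n}.png')[175:215,275:370],None,fx=6,fy=6,interpolation=2) for n in('scene0','scene37')]
cv2.imwrite('pics/brush.png',np.vstack(a))
E
```

```text
(no output)
```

View pics/brush.png

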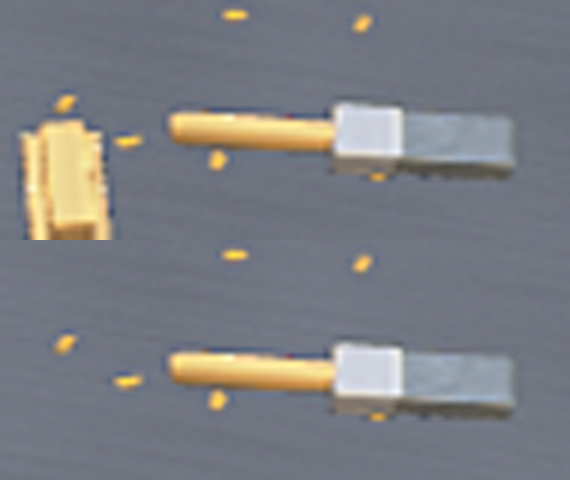

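The brush is unmoved; the only difference in that crop is the block I removed. Handing in.

```bash
python3 -c "
from workcell import bot
print(bot.job_done(), bot.get_obs()['clock'])"
```

```text
the job is handed in; nothing more can be done
the job is handed in; nothing more can be done
```

The job is handed in. All five sanding blocks are in the drawer, the drawer is shut, and the cover is on the granite plate. The clock read about 53 s at my last checks, against the 210 s limit; no verdict was reported.

- **Blocks:** just before closing, all five showed ridge tops level at about 0.059 m, so they lay flat with the ridge up.
- **A mishap on the fourth block:** it came down tilted against the drawer's front wall. The wrist force read 41 N at that moment (limit 120 N). I do not know if any of it counted towards the 40 N body limit. I regrasped the block with the tool leaned over, levelled it and laid it flat.
- **Drawer:** I pushed it 0.165 m, from stop to stop. The last picture shows it still shut; I did not see inside after closing.
- **Cover:** the same-camera comparison of cover and plate puts it about 0 to 1.5 mm off in x and under 1 mm in y, with no visible turn. The two cameras disagree by up to about 1.5 mm, so I left it as it was.
- **Other things:** comparing the first and last pictures shows the hammer, brush, tape, casting, paste and spray unmoved. The arm was clear of everything at the end.

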